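# Tilt-test a batch of sensor modules on the bench rig

## Robot

A 6-joint arm with a two-finger parallel gripper is mounted at the origin on the work surface. World frame = base frame: x ahead of the robot, y to its left, z up, the work surface at z = 0. Lengths are in m, angles in degrees, forces in N, time in s.
With the tool pointing down it reaches from about 0.25 to 0.725 m from the base axis. Payload 9.7 kg.
Tool frame: the origin (TCP) lies at the very end of the fingers, on their centre line; the grasp point (between the pads) lies 19 mm behind it (bot.hold_point_z is the distance from the TCP to the grasp point, in m); z points along the fingers, y is the line along which they close (so a half turn about z gives the same grasp; the last joint's range is limited). The gripper opens to 85 mm and grips with 20 to 120 N. Pads are 22 mm wide; open, the fingers measure 114 mm over their backs; the gripper's body (76 mm by 85 mm) begins 54 mm behind the grasp point. The pads swing forward as they close: fully open they stand 13 mm farther back than shut.
Start: joints at [-74.599, 4.979, 10.078, 95.1, 0, 90], TCP at [0.146, -0.53, 0.231] pointing down, gripper open.
Joint ranges: [-179.16, 179.16], [-48.56, 103.87], [-65.8, 70.77], [-126.05, 130.52], [-82.76, 87.17], [-180, 180]. Speed limits (degrees/s): [127.2, 127.2, 147.25, 180, 180, 180].

## Interface

Orientations are given as [roll, pitch, yaw] about the fixed x, y, z axes, in that order (R = Rz(yaw) Ry(pitch) Rx(roll)).
In Python, from workcell import bot gives the robot as it stands.
- The arm moves only by the tool play_rows, never from a script. Its argument "targets" is a list of rows, each an object with "grip": the closure in counts, from 0 (fully open) to 255 (shut); "linear": the shift along the world's x, y, z in cm, a list of three; "delta_rot": the turn, a rotation vector about the world's x, y, z in rad, a list of three. A call has 1 to 10 rows; each row is the pose to reach, as a shift and turn from the pose commanded when the call began; what a row does not reach only later rows make up. A row lasts 1/10 s, in which the tool goes at most 50 mm and 8.59 degrees, less where a joint would pass 70% of its speed; a pose out of reach is approached as far as the arm can. A call with a gripper value outside its range is refused whole. The fingers move at their own pace and stop on an object; "force" is the grip in N (left out, the last holds). Time passes only in rows, so rows that repeat a pose let the fingers close. It gives the time, the measured TCP pose, the force, the opening and the grip force at its end, in the units of the state.
- bot.get_obs(): the state, without advancing time (a new reading comes with each control period).
- bot.camera(name): name is "scene" or "side" or "wrist"; returns a dict with "color" (420x560x3 uint8, red, green, blue), "range_z" (420x560 float32, m along the optical axis (not along the pixel's ray), 0 where there is no reading), "fov_y" (degrees; the focal length in pixels is half the picture's height over the tangent of half this angle, whatever the lens; pixels are square), "cx", "cy" (the principal point, pixels), "world_to_cam" (4x4, takes a point from world to camera coordinates). Camera axes: x right, y up, looking along -z (the intrinsics and any distortion apply to the point x, -y, -z); pixel columns grow to the right and rows downward; lengths in m; the calibration is good to about 2 mm. A picture is of the moment at which its call begins.
- bot.job_done(): hands the job in; it is judged then, once.
Trained networks look in a picture, given as the dict that the camera call returned (one of the last four; its "shot" number tells which), for a name from the list of things; names that differ only in an ending like _2 or _b are one class to them, and where a whole thing is asked for, a point or a joint stands for the part that bears it (a point fixed in the world has none). Each returns a list of dicts, best first, with "conf" (0 to 1); they miss things now and then, are a little off and sometimes report something else, mostly with a low value. They report only what shows in the picture. A call takes as long as a camera call. They do not tell look-alikes from the thing itself.
- bot.search_frame(picture, target): "box" ([left, top, right, bottom] in pixels, round what is visible of it).
- bot.trace(picture, target): "pixels" (420x560 bool, what is visible of it) and "box" ([left, top, right, bottom] in pixels, round what is visible of it).
- bot.pinpoint(picture, target): "pixel" ([column, row] in pixels: a listed point, or the origin of a listed thing).
The state is a dict: "time": time; "q": joint angles; "qd": joint speeds; "joint_efforts": joint torques, N m; "ee_pos": TCP position; "tcp_rot": TCP orientation; "wrist_force": force on the tool from outside, world axes, zero at the start; "torque": the same for the moment, N m; "opening": finger opening in m; "grasp_force": force on a finger pad.
Only numpy, scipy, OpenCV 4.12 (cv2) and the standard library are available. Lean on these libraries where they do the work, as an engineer would, in place of code of your own. Each camera call takes 0.05 s, during which the arm holds its last target. There are 200 camera calls.

## Task

With the bench supply still off and the tray level, put every sensor module on the blue mat upright into its own bay of the tilt tray, then switch the supply on at its rocker. Raise the tray's handle to tilt the tray to the red 40 degree mark, hold it there for three seconds (never beyond 50 degrees), bring it back fully level and switch the supply off; only then move all the modules into the grey basket. Leave the multimeter, mug and screwdriver where they are.

Things in the scene. Friction and masses are not known exactly. Their poses are not given: they have to be found in the camera images.
- mod_a_mid (a point): Centre of loose tilt-sensor module a: black block 30 (its x) x 50 (its y) x 36 mm tall with a coloured (orange) band and a silver disc on top, about 90 g. Starts upright on the blue mat, any yaw up to 0.8 rad from the mat's. Not all modules are present in every run.
- mod_b_mid (a point): Centre of loose tilt-sensor module b: black block 30 (its x) x 50 (its y) x 36 mm tall with a coloured (yellow) band and a silver disc on top, about 90 g. Starts upright on the blue mat, any yaw up to 0.8 rad from the mat's. Not all modules are present in every run.
- mod_c_mid (a point): Centre of loose tilt-sensor module c: black block 30 (its x) x 50 (its y) x 36 mm tall with a coloured (green) band and a silver disc on top, about 90 g. Starts upright on the blue mat, any yaw up to 0.8 rad from the mat's. Not all modules are present in every run.
- mod_d_mid (a point): Centre of loose tilt-sensor module d: black block 30 (its x) x 50 (its y) x 36 mm tall with a coloured (red) band and a silver disc on top, about 90 g. Starts upright on the blue mat, any yaw up to 0.8 rad from the mat's. Not all modules are present in every run.
- bay_1 (a point): Centre of the floor of bay 1 of the tilt tray; turns with the tray. Each bay takes one upright module (its x along the bay's x) and is 46 (x) x 60 (y) mm inside; 4 mm blue walls rise 20 mm above the floor. The four bays stand in a row along y, 64 mm apart. Its x points away from the handle.
- bay_2 (a point): Centre of the floor of bay 2 of the tilt tray; turns with the tray. Each bay takes one upright module (its x along the bay's x) and is 46 (x) x 60 (y) mm inside; 4 mm blue walls rise 20 mm above the floor. The four bays stand in a row along y, 64 mm apart. Its x points away from the handle.
- bay_3 (a point): Centre of the floor of bay 3 of the tilt tray; turns with the tray. Each bay takes one upright module (its x along the bay's x) and is 46 (x) x 60 (y) mm inside; 4 mm blue walls rise 20 mm above the floor. The four bays stand in a row along y, 64 mm apart. Its x points away from the handle.
- bay_4 (a point): Centre of the floor of bay 4 of the tilt tray; turns with the tray. Each bay takes one upright module (its x along the bay's x) and is 46 (x) x 60 (y) mm inside; 4 mm blue walls rise 20 mm above the floor. The four bays stand in a row along y, 64 mm apart. Its x points away from the handle.
- tray_handle (a point): Centre of the tray's handle: an orange round bar, 14 mm diameter, 96 mm long along its y, carried at its two ends by 8 mm wide steel arms from the tray, so that its middle 80 mm is free to pinch from above. It is 100 mm from the axle, on the -x side (towards the robot), level with the axle when the tray is level. About 60 mm of air below it.
- tray_axle (a point): On the tray's tilt axle (a level line along its y through this point), 70 mm above the table, in the underside of the middle of the tray (bay floors 5 mm above). Turns with the tray.
- tray (a joint): Tilt of the tray in rad: 0 = level (resting on its stop), grows as the handle is raised; 0.70 = 40 degrees (red mark on the white protractor disc at the +y end, orange pointer); end stop 1.15. A stiff axle (about 0.35 N m, so 3.5 N at the handle): it stays where it is left.
- rocker (a joint): Bench supply's mains rocker, rad: 0 = off, 0.5 = on. Over-centre: it snaps away from the middle (0.25) to either end and rests there. Pushing down the raised end with about 4 N flips it.
- rocker_on_end (a point): Top face of the rocker 22 mm from its pivot at the 'on' end, which lies to the supply's +x (marked with a white dot on the red rocker, green bar on the case). Raised when the switch is off; press it straight down about 11 mm to switch on. Red rocker plate 56 (x) x 28 (y) x 8 mm, pivot 14 mm above the top of a grey case 120 x 90 x 45 mm tall.
- rocker_off_end (a point): The same for the 'off' end, 22 mm on the other side of the pivot (white bar on the case). Raised when the switch is on; press it straight down about 11 mm to switch off.
- basket: Fixed grey perforated basket for tested modules, 160 (x) x 246 (y) x 30 mm tall, walls and floor 4 mm; origin at the centre of its underside. Modules fit side by side in a row along its y.
- mat: Fixed blue mat, 160 x 240 x 3 mm, where the modules start; origin at the centre of its underside. Mat and basket may swap sides.
- meter: Bystander: loose yellow multimeter lying flat, 100 x 70 x 35 mm. Supply and multimeter may swap sides.
- mug: Bystander: white mug, 76 mm diameter, 90 mm tall, standing beyond the +y end of the tilt rig.
- driver: Bystander: red screwdriver lying flat crosswise between the robot and the tilt rig.
Mind the look-alikes: they are no part of the job. What is shaped like the part that bears mod_c_mid but pink or white is not meant.

How it is judged (in metres and radians):
On the way, in this order (a step that is already met when the one before it is completed fails the run):
1. every module stands in a bay of the level tray, supply off (x of mod_a_mid in the frame of tray_axle between -0.02 and 0.02 m and y of mod_a_mid in the frame of tray_axle between -0.128 and 0.128 m and z of mod_a_mid in the frame of tray_axle between 0.015 and 0.033 m and angle between the z axis of each of mod_a_mid, mod_b_mid, mod_c_mid, mod_d_mid and the z axis of tray_axle, either way round below 0.25 rad and x of mod_b_mid in the frame of tray_axle between -0.02 and 0.02 m and y of mod_b_mid in the frame of tray_axle between -0.128 and 0.128 m and z of mod_b_mid in the frame of tray_axle between 0.015 and 0.033 m and x of mod_c_mid in the frame of tray_axle between -0.02 and 0.02 m and y of mod_c_mid in the frame of tray_axle between -0.128 and 0.128 m and z of mod_c_mid in the frame of tray_axle between 0.015 and 0.033 m and x of mod_d_mid in the frame of tray_axle between -0.02 and 0.02 m and y of mod_d_mid in the frame of tray_axle between -0.128 and 0.128 m and z of mod_d_mid in the frame of tray_axle between 0.015 and 0.033 m and value of joint rocker below 0.08 rad and value of joint tray below 0.06 rad), for 0.2 s.
2. supply switched on with the modules in the level tray (x of mod_a_mid in the frame of tray_axle between -0.02 and 0.02 m and y of mod_a_mid in the frame of tray_axle between -0.128 and 0.128 m and z of mod_a_mid in the frame of tray_axle between 0.015 and 0.033 m and angle between the z axis of each of mod_a_mid, mod_b_mid, mod_c_mid, mod_d_mid and the z axis of tray_axle, either way round below 0.25 rad and x of mod_b_mid in the frame of tray_axle between -0.02 and 0.02 m and y of mod_b_mid in the frame of tray_axle between -0.128 and 0.128 m and z of mod_b_mid in the frame of tray_axle between 0.015 and 0.033 m and x of mod_c_mid in the frame of tray_axle between -0.02 and 0.02 m and y of mod_c_mid in the frame of tray_axle between -0.128 and 0.128 m and z of mod_c_mid in the frame of tray_axle between 0.015 and 0.033 m and x of mod_d_mid in the frame of tray_axle between -0.02 and 0.02 m and y of mod_d_mid in the frame of tray_axle between -0.128 and 0.128 m and z of mod_d_mid in the frame of tray_axle between 0.015 and 0.033 m and value of joint rocker above 0.42 rad and value of joint tray below 0.06 rad), for 0.2 s.
3. tray held at 40 degrees (within 5) for 2 s, supply on, modules in their bays (x of mod_a_mid in the frame of tray_axle between -0.02 and 0.02 m and y of mod_a_mid in the frame of tray_axle between -0.128 and 0.128 m and z of mod_a_mid in the frame of tray_axle between 0.015 and 0.033 m and angle between the z axis of each of mod_a_mid, mod_b_mid, mod_c_mid, mod_d_mid and the z axis of tray_axle, either way round below 0.25 rad and x of mod_b_mid in the frame of tray_axle between -0.02 and 0.02 m and y of mod_b_mid in the frame of tray_axle between -0.128 and 0.128 m and z of mod_b_mid in the frame of tray_axle between 0.015 and 0.033 m and x of mod_c_mid in the frame of tray_axle between -0.02 and 0.02 m and y of mod_c_mid in the frame of tray_axle between -0.128 and 0.128 m and z of mod_c_mid in the frame of tray_axle between 0.015 and 0.033 m and x of mod_d_mid in the frame of tray_axle between -0.02 and 0.02 m and y of mod_d_mid in the frame of tray_axle between -0.128 and 0.128 m and z of mod_d_mid in the frame of tray_axle between 0.015 and 0.033 m and value of joint rocker above 0.42 rad and value of joint tray between 0.61 and 0.786 rad), for 2 s.
4. tray brought back level with the supply still on (value of joint tray below 0.06 rad and value of joint rocker above 0.42 rad), for 0.2 s.
5. supply switched off, no module in the basket yet (value of joint rocker below 0.08 rad and value of joint tray below 0.06 rad and (x of mod_a_mid in the frame of basket below -0.08 m or x of mod_a_mid in the frame of basket above 0.08 m or y of mod_a_mid in the frame of basket below -0.122 m or y of mod_a_mid in the frame of basket above 0.122 m or z of mod_a_mid in the frame of basket above 0.05 m) and (x of mod_b_mid in the frame of basket below -0.08 m or x of mod_b_mid in the frame of basket above 0.08 m or y of mod_b_mid in the frame of basket below -0.122 m or y of mod_b_mid in the frame of basket above 0.122 m or z of mod_b_mid in the frame of basket above 0.05 m) and (x of mod_c_mid in the frame of basket below -0.08 m or x of mod_c_mid in the frame of basket above 0.08 m or y of mod_c_mid in the frame of basket below -0.122 m or y of mod_c_mid in the frame of basket above 0.122 m or z of mod_c_mid in the frame of basket above 0.05 m) and (x of mod_d_mid in the frame of basket below -0.08 m or x of mod_d_mid in the frame of basket above 0.08 m or y of mod_d_mid in the frame of basket below -0.122 m or y of mod_d_mid in the frame of basket above 0.122 m or z of mod_d_mid in the frame of basket above 0.05 m)), for 0.2 s.
At the end, for the whole second after the job is handed in: Every module present lies inside the basket (resting on its floor, not stacked, staying there), the rocker is off (below 0.08 rad) and the tray is level (below 0.06 rad) (x of mod_a_mid in the frame of basket between -0.075 and 0.075 m and y of mod_a_mid in the frame of basket between -0.118 and 0.118 m and z of each of mod_a_mid, mod_b_mid, mod_c_mid, mod_d_mid in the frame of basket below 0.036 m and x of mod_b_mid in the frame of basket between -0.075 and 0.075 m and y of mod_b_mid in the frame of basket between -0.118 and 0.118 m and x of mod_c_mid in the frame of basket between -0.075 and 0.075 m and y of mod_c_mid in the frame of basket between -0.118 and 0.118 m and x of mod_d_mid in the frame of basket between -0.075 and 0.075 m and y of mod_d_mid in the frame of basket between -0.118 and 0.118 m and value of joint rocker below 0.08 rad and value of joint tray below 0.06 rad); the robot touches nothing.
It fails at once if the tray is tilted beyond 50 degrees (value of joint tray above 0.88 rad).
It fails at once if the multimeter, mug or screwdriver is moved by more than 3 cm (distance of any of meter, mug, driver from where it was at the start of the episode above 0.03 m).
Of mod_a, mod_b, mod_c, mod_d only 2 to 4 are there at a start; the rules pass over those that are not, and their reading is None.
At some moment in a run one of mod_a, mod_b, mod_c, mod_d may be knocked a few centimetres aside while the robot is not near it.
Once in a run the grip may slacken for a moment while it holds something.
It also fails if it takes over 210 s, if anything falls off the work surface, if the arm or the gripper's body presses on something with over 40 N, if the wrist force passes 120 N, or if a joint passes its speed limit or range.

## Working session

There is one attempt and no reset: what is moved stays moved. The work goes in short steps, Python scripts to look and compute and a tool call to move; the robot and the scene stay as the last step left them, time stands still between calls to the robot, and variables do not carry over. Pictures are saved under pics/ and viewed, at most 14 in all, crops included, and the job is handed in when it is done.

Besides the shell and the picture viewer there is one more tool, called after "Request:" by a JSON object that holds its "op" and its "data". play_rows: Moves the arm, as the interface text tells. Its arguments: {"type":"object","properties":{"targets":{"type":"array","items":{"type":"object","properties":{"grip":{"type":"number"},"linear":{"type":"array","items":{"type":"number"}},"delta_rot":{"type":"array","items":{"type":"number"}}}}},"force":{"type":"number"}},"required":["targets"]}

```bash
mkdir -p pics; cat > h.py <<'E'
import numpy as np, cv2
from workcell import bot
def cam(n,save=None):
    p=bot.camera(n)
    if save: cv2.imwrite('pics/'+save,cv2.cvtColor(p['color'],cv2.COLOR_RGB2BGR))
    return p
def w(p,u,v,z=None,d=None):
    f=p['color'].shape[0]/2/np.tan(np.radians(p['fov_y'])/2)
    r=np.array([(u-p['cx'])/f,-(v-p['cy'])/f,-1.0])
    T=np.linalg.inv(p['world_to_cam']); o=T[:3,3]; R=T[:3,:3]@r
    if z is not None: return o+R*(z-o[2])/R[2]
    if d is None:
        u0,v0=int(round(u)),int(round(v)); q=p['range_z'][max(v0-1,0):v0+2,max(u0-1,0):u0+2]; q=q[q>0]
        d=np.median(q) if q.size else np.nan
    return o+R*d
def cloud(p):
    H,W=p['range_z'].shape; f=H/2/np.tan(np.radians(p['fov_y'])/2)
    v,u=np.mgrid[:H,:W]; d=p['range_z']
    c=np.stack([(u-p['cx'])/f*d,-(v-p['cy'])/f*d,-d],-1)
    T=np.linalg.inv(p['world_to_cam']); return c@T[:3,:3].T+T[:3,3]
E
python3 - <<'E'
from h import *
np.set_printoptions(precision=4,suppress=True)
print({k:v for k,v in bot.get_obs().items()})
print([k for k in dir(bot) if k[0]!='_'])
for n in ['scene','side']:
    p=cam(n,n+'0.png'); print(n,{k:p[k] for k in p if k not in('color','range_z','world_to_cam')}, np.linalg.inv(p['world_to_cam'])[:3,3])
    for t in ['mod_a_mid','bay_1','tray_handle','tray_axle','rocker_on_end','rocker_off_end','basket','mat','meter','mug','driver']:
        for r in bot.pinpoint(p,t)[:6]:
            if r['conf']>.2: print(t,round(r['conf'],2),np.round(r['pixel'],1),w(p,*r['pixel']))
E
```

```text
{'time': 0.0, 'q': array([-74.5964,   5.0124,  10.035 ,  95.0981,   0.0003,  89.9994]), 'qd': array([ 0.0375, -0.0001,  0.1092, -0.0085, -0.0865,  0.0289]), 'joint_efforts': array([  0.0023, -52.039 ,  46.4803,   0.0164,  -0.    ,  -0.    ]), 'ee_pos': array([ 0.146 , -0.53  ,  0.2306]), 'tcp_rot': array([-179.9245,   -0.0003,   15.4041]), 'wrist_force': array([-0.0128,  0.2192,  0.3444]), 'torque': array([-0.0147,  0.0091, -0.0058]), 'grasp_force': 0.0, 'opening': 0.0854147494633708}
['PlanningError', 'camera', 'get_obs', 'hold_point_z', 'job_done', 'pinpoint', 'search_frame', 'trace']
scene {'fov_y': 53.65724798840472, 'cx': 276.8842969898873, 'cy': 219.5987350380176, 'shot': 1} [ 1.0405 -0.4253  0.8177]
mod_a_mid 0.63 [340.5 160.7] [0.4357 0.3511 0.033 ]
bay_1 0.93 [329.1 231.1] [0.6398 0.0817 0.0939]
bay_1 0.85 [276.7 277. ] [ 0.6452 -0.0851  0.0742]
bay_1 0.7 [294.2 257.8] [ 0.6329 -0.0219  0.0757]
bay_1 0.68 [311.2 240.7] [0.623  0.0415 0.0763]
tray_handle 0.7 [269.4 231.3] [ 0.5344 -0.0107  0.0737]
tray_axle 0.77 [302.1 251.3] [0.6307 0.0048 0.0747]
tray_axle 0.71 [149.1 292.1
[... 672 characters left out ...]
.79 [237.6 207. ] [ 0.6348 -0.0215  0.0757]
bay_1 0.63 [240.1 225.9] [0.621  0.0463 0.0757]
tray_handle 0.92 [285.  214.2] [ 0.522  -0.0007  0.0726]
tray_axle 0.71 [237.3 218.3] [0.6307 0.019  0.0749]
rocker_on_end 0.66 [245.7 151. ] [ 0.6436 -0.2827  0.071 ]
rocker_off_end 0.71 [261.3 156.3] [ 0.601  -0.2913  0.0484]
basket 0.85 [316.8 167.4] [ 0.4395 -0.3026  0.0046]
mat 0.84 [317.4 338. ] [0.4512 0.2847 0.0033]
mat 0.41 [241.5 227. ] [0.6135 0.0713 0.0945]
meter 0.68 [230.2 339.2] [0.6112 0.3136 0.0355]
mug 0.75 [178.4 300.8] [0.7248 0.2302 0.0381]
mug 0.7 [244.1 218.4] [0.615  0.0194 0.0752]
mug 0.62 [306.  295.7] [0.4733 0.2128 0.0399]
driver 0.68 [321.5 235.3] [ 0.4343 -0.0093  0.0003]
```

```bash
python3 - <<'E'
import cv2,numpy as np
a=cv2.imread('pics/scene0.png');b=cv2.imread('pics/side0.png')
c=np.hstack([cv2.resize(a[130:400,110:430],(400,338)),cv2.resize(b[130:410,150:430],(400,400))[:338*400//400+62][:338]])
cv2.imwrite('pics/both0.png',cv2.resize(b[120:420,130:430],(600,600)))
cv2.imwrite('pics/sc0.png',cv2.resize(a[120:380,100:440],(784,600)))
E
```

```text
(no output)
```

View pics/both0.png

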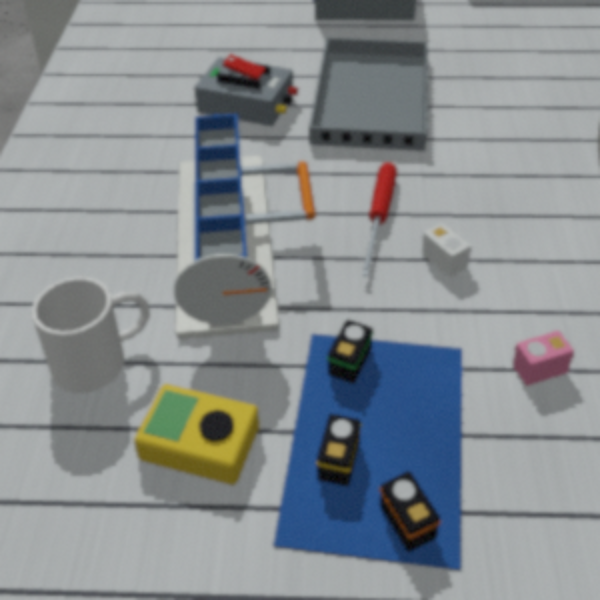

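View pics/sc0.png

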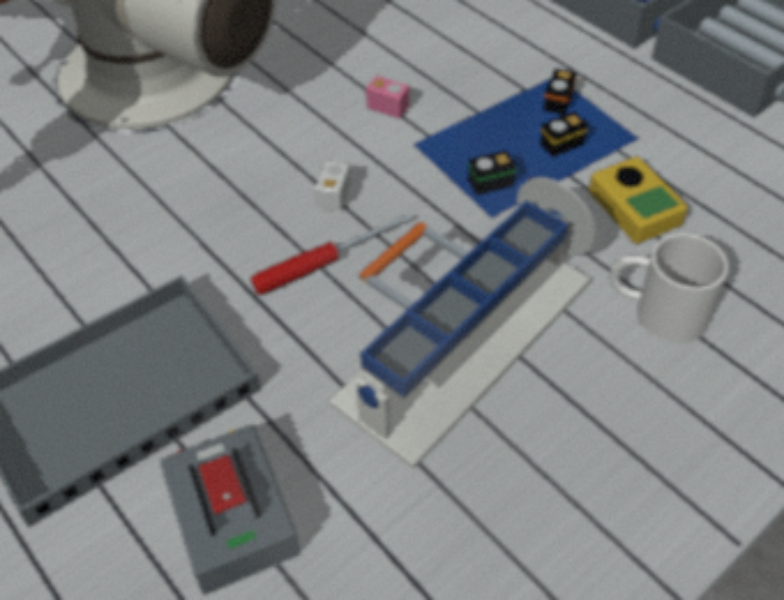

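The side view shows three modules on the mat: green at about (350,350), yellow at (340,450) and orange at (410,510) in the crop. The pink and white look-alikes sit off the mat. The scene view shows the supply on the -y side and the basket beside it. Next I'll measure poses from the depth.

```bash
cat >> h.py <<'E'
def blobs(P,C,box,zr,minN=25,link=9):
    # top-face rects from points, 1 mm raster
    m=(P[...,2]>zr[0])&(P[...,2]<zr[1])&(P[...,0]>box[0])&(P[...,0]<box[1])&(P[...,1]>box[2])&(P[...,1]<box[3])
    Q=P[m];K=C[m]; out=[]
    g=np.zeros((int((box[1]-box[0])*1000)+1,int((box[3]-box[2])*1000)+1),np.uint8)
    ij=((Q[:,:2]-[box[0],box[2]])*1000).astype(int); g[ij[:,0],ij[:,1]]=1
    n,L=cv2.connectedComponents(cv2.morphologyEx(g,cv2.MORPH_CLOSE,np.ones((link,link),np.uint8)))
    l=L[ij[:,0],ij[:,1]]
    for k in range(1,n):
        s=l==k
        if s.sum()<minN: continue
        (cx,cy),(a,b),t=cv2.minAreaRect((Q[s,:2]*1000).astype(np.float32))
        if a>b: t+=90; a,b=b,a   # t: direction of short side (deg from x)
        t=(t+90)%180-90
        hsv=cv2.cvtColor(K[s][None],cv2.COLOR_RGB2HSV)[0]
        out.append((round(cx/10,2),round(cy/10,2),round(a,1),round(b,1),round(t,1),round(float(np.median(Q[s,2])),4),int(s.sum())))
    return out
E
python3 - <<'E'
from h import *
np.set_printoptions(precision=4,suppress=True)
for n in ['scene','side']:
    p=cam(n); P=cloud(p);C=p['color']
    print(n,'mods',*blobs(P,C,(.3,.55,.13,.45),(.033,.045)),sep='\n ')
    hsv=cv2.cvtColor(C,cv2.COLOR_RGB2HSV)
    def line(m,nm):
        Q=P[m]
        c=np.median(Q,0); q=Q[:,:2]-Q[:,:2].mean(0); e=np.linalg.svd(q,full_matrices=False)[2][0]; pr=q@e
        print(nm,c,Q.mean(0),'ext',pr.min(),pr.max(),'ang',np.degrees(np.arctan2(e[1],e[0])),len(Q))
    H,S,V=[hsv[...,i].astype(int) for i in range(3)]
    X,Y,Z=[P[...,i] for i in range(3)]
    line((H>5)&(H<16)&(S>150)&(X>.48)&(X<.58)&(abs(Y)<.1)&(Z>.05),'handle')
    m=(H>100)&(H<130)&(S>120)&(X>.56)&(X<.7)&(Y>-.2)&(Y<.12)&(Z>.088)&(Z<.103); line(m,'trayrim'); print(blobs(P,C,(.56,.7,-.2,.2),(.088,.1),100,15))
    m=((H<6)|(H>174))&(S>140)&(X>.56)&(X<.72)&(Y<-.2)&(Y>-.4)&(Z>.04); line(m,'rocker'); print(np.c_[np.sort(X[m])[[2,-3]]], Z[m][np.argsort(X[m])][[2,10,-10,-3]])
    print('case',blobs(P,C,(.53,.75,-.45,-.18),(.04,.05),200,25))
    print('basket',blobs(P,C,(.3,.56,-.5,-.12),(.024,.034),100,25))
    m=(H>100)&(H<130)&(S>120)&(Z<.012)&(Y>.1)&(X<.56)&(X>.3); print('mat',cv2.minAreaRect(P[m][:,:2].astype(np.float32)*1000))
    line(((H<6)|(H>174))&(S>140)&(X<.52)&(abs(Y)<.15)&(Z<.05)&(X>.3),'driver')
E
```

```text
scene
 mods
 (42.58, 37.01, 29.7, 51.9, 28.4, 0.0384, 118)
 (47.58, 19.63, 31.7, 50.6, -21.2, 0.0383, 159)
 (48.44, 31.13, 34.9, 50.5, -15.9, 0.0381, 141)
handle [ 0.5299 -0.0008  0.0745] [ 0.5295 -0.0019  0.0742] ext -0.045141904676750055 0.045601086667490465 ang -82.43967432996605 128
trayrim [0.6325 0.0093 0.0931] [0.6293 0.0006 0.0927] ext -0.11891981944370052 0.11965347571219016 ang -84.10605529917407 441
[(60.56, 16.0, 5.9, 90.0, -82.6, 0.0939, 111), (62.55, 1.17, 56.3, 261.9, 7.7, 0.0935, 825)]
rocker [ 0.6277 -0.2841  0.0667] [ 0.6281 -0.2846  0.0665] ext -0.028202964694222767 0.025635141399377594 ang -17.98777877580037 274
[[0.5995]
 [0.6537]] [0.0586 0.0603 0.072  0.0684]
case [(62.64, -28.43, 89.9, 121.6, 73.0, 0.0439, 1926)]
basket [(44.15, -30.03, 165.2, 246.7, -4.7, 0.0284, 869)]
mat ((432.33026123046875, 445.860595703125), (199.34408569335938, 587.9560546875), 6.339137554168701)
driver [ 0.4389 -0.0717  0.0212] [ 0.4384 -0.0706  0.0202] ext -0.05156645274721599 0.04705416545972417 ang -99.30639271627348 307
side
 mods
 (30.4, 20.59, 8.7, 27.9, 3.9, 0.0357, 35)
 (42.59,
[... 308 characters left out ...]
0.0933] ext -0.11562704977543584 0.12802579599007669 ang 97.06959627567427 341
[(60.63, 16.2, 4.8, 92.2, -82.2, 0.0937, 194), (62.73, 0.98, 52.9, 260.8, 8.0, 0.0947, 544)]
rocker [ 0.623  -0.2788  0.0649] [ 0.6237 -0.2784  0.0647] ext -0.03061665320059704 0.02370907908450773 ang 173.78473813406828 113
[[0.6007]
 [0.6511]] [0.0584 0.0581 0.0671 0.0695]
case [(62.93, -28.25, 91.2, 120.3, 72.9, 0.0454, 525)]
basket [(44.41, -30.08, 160.5, 253.4, -4.0, 0.0294, 450)]
mat ((449.3414306640625, 285.344970703125), (239.33212280273438, 158.12440490722656), 83.91320037841797)
driver [ 0.434  -0.0572  0.0242] [ 0.4341 -0.0583  0.0233] ext -0.05301835993361441 0.04293731795399066 ang 80.0056630419526 210
```

Request:
{"op": "play_rows", "data": {"targets": [{"grip":100,"linear":[33,72.6,-3],"delta_rot":[0,0,0.93]},{"grip":100,"linear":[33,72.6,-3],"delta_rot":[0,0,0.93]},{"grip":100,"linear":[33,72.6,-3],"delta_rot":[0,0,0.93]},{"grip":100,"linear":[33,72.6,-3],"delta_rot":[0,0,0.93]},{"grip":100,"linear":[33,72.6,-3],"delta_rot":[0,0,0.93]},{"grip":100,"linear":[33,72.6,-3],"delta_rot":[0,0,0.93]},{"grip":100,"linear":[33,72.6,-3],"delta_rot":[0,0,0.93]},{"grip":100,"linear":[33,72.6,-3],"delta_rot":[0,0,0.93]},{"grip":100,"linear":[33,72.6,-3],"delta_rot":[0,0,0.93]},{"grip":100,"linear":[33,72.6,-3],"delta_rot":[0,0,0.93]}], "force": 40}}

```text
time: 2.3
ee_pos: [0.3532, -0.0734, 0.2128]
tcp_rot: [179.9, -0.0, 68.7]
wrist_force: [1.1, -0.9, 0.6]
opening: 0.0519
grasp_force: 0.0
```

Request:
{"op": "play_rows", "data": {"targets": [{"grip":100,"linear":[12.3,26.9,-9],"delta_rot":[0,0,0]},{"grip":100,"linear":[12.3,26.9,-9],"delta_rot":[0,0,0]},{"grip":100,"linear":[12.3,26.9,-9],"delta_rot":[0,0,0]},{"grip":100,"linear":[12.3,26.9,-9],"delta_rot":[0,0,0]},{"grip":100,"linear":[12.3,26.9,-9],"delta_rot":[0,0,0]},{"grip":100,"linear":[12.3,26.9,-9],"delta_rot":[0,0,0]},{"grip":100,"linear":[12.3,26.9,-9],"delta_rot":[0,0,0]},{"grip":100,"linear":[12.3,26.9,-9],"delta_rot":[0,0,0]}]}}

```text
time: 3.1
ee_pos: [0.4755, 0.1946, 0.1213]
tcp_rot: [-179.9, 0.1, 68.8]
wrist_force: [-0.3, -1.4, -0.8]
opening: 0.0519
grasp_force: 0.0
```

```bash
python3 - <<'E'
from h import *
np.set_printoptions(precision=4,suppress=True)
o=bot.get_obs(); print(o['ee_pos'],o['tcp_rot'],o['q'],o['time'])
p=cam('wrist','w1.png'); print(p['cx'],p['cy'],p['fov_y'],np.linalg.inv(p['world_to_cam']))
print(*blobs(cloud(p),p['color'],(.3,.56,.1,.45),(.033,.045)),sep='\n')
E
```

```text
[0.4755 0.1946 0.1213] [-179.9076    0.0931   68.8197] [ 22.2639  -0.6074  -7.8349  82.9037  -0.0041 133.4443] 3.1
277.28295705664084 210.69049937730665 59.353337782279354 [[ 0.9321  0.3432  0.1155  0.5042]
 [-0.3621  0.8853  0.2917  0.2688]
 [-0.0022 -0.3137  0.9495  0.2637]
 [ 0.      0.      0.      1.    ]]
(30.43, 20.34, 8.6, 25.5, 1.3, 0.0357, 320)
(42.44, 34.53, 7.5, 14.3, 71.0, 0.0381, 275)
(47.51, 19.6, 30.0, 50.4, -22.1, 0.039, 3401)
(48.44, 30.64, 30.4, 40.4, -12.5, 0.039, 4063)
```

View pics/w1.png

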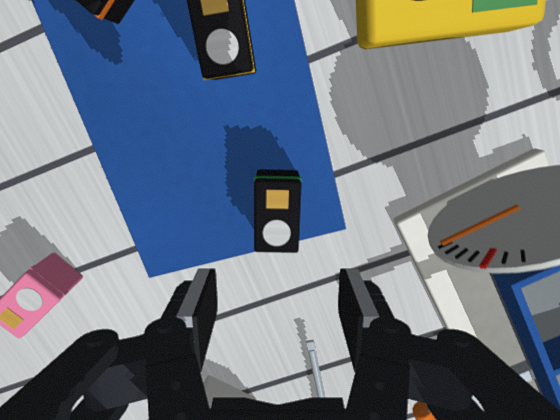

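The wrist view confirms the green module at (277,210), aligned with the fingers.

Request:
{"op": "play_rows", "data": {"targets": [{"grip":100,"linear":[0,0.1,-5],"delta_rot":[0,0,0]},{"grip":100,"linear":[0,0.1,-9.5],"delta_rot":[0,0,0]},{"grip":100,"linear":[0,0.1,-9.5],"delta_rot":[0,0,0]},{"grip":220,"linear":[0,0.1,-9.5],"delta_rot":[0,0,0]},{"grip":220,"linear":[0,0.1,-9.5],"delta_rot":[0,0,0]},{"grip":220,"linear":[0,0.1,-9.5],"delta_rot":[0,0,0]},{"grip":220,"linear":[0,0.1,-9.5],"delta_rot":[0,0,0]},{"grip":220,"linear":[0,0.1,-9.5],"delta_rot":[0,0,0]},{"grip":220,"linear":[0,0.1,-6],"delta_rot":[0,0,0]},{"grip":220,"linear":[0,0.1,2],"delta_rot":[0,0,0]}], "force": 50}}

```text
time: 4.15
ee_pos: [0.4748, 0.1941, 0.1127]
tcp_rot: [-179.9, 0.1, 68.7]
wrist_force: [0.8, 0.3, -0.8]
opening: 0.0284
grasp_force: 50.1
```

Request:
{"op": "play_rows", "data": {"targets": [{"grip":220,"linear":[0,0,9],"delta_rot":[0,0,0]},{"grip":220,"linear":[0,0,9],"delta_rot":[0,0,0]},{"grip":220,"linear":[16.5,-28,9],"delta_rot":[0,0,0.511]},{"grip":220,"linear":[16.5,-28,9],"delta_rot":[0,0,0.511]},{"grip":220,"linear":[16.5,-28,9],"delta_rot":[0,0,0.511]},{"grip":220,"linear":[16.5,-28,9],"delta_rot":[0,0,0.511]},{"grip":220,"linear":[16.5,-28,9],"delta_rot":[0,0,0.511]},{"grip":220,"linear":[16.5,-28,9],"delta_rot":[0,0,0.511]},{"grip":220,"linear":[16.5,-28,9],"delta_rot":[0,0,0.511]},{"grip":220,"linear":[16.5,-28,9],"delta_rot":[0,0,0.511]}]}}

```text
time: 5.15
ee_pos: [0.6424, -0.0897, 0.2025]
tcp_rot: [180.0, 0.1, 97.7]
wrist_force: [-0.3, 1.3, -1.4]
opening: 0.0286
grasp_force: 50.2
```

```bash
python3 - <<'E'
from h import *
np.set_printoptions(precision=4,suppress=True)
o=bot.get_obs(); print(o['ee_pos'],o['tcp_rot'],o['q'],o['opening'])
p=cam('wrist','w2.png'); P=cloud(p)
print('tray',blobs(P,p['color'],(.56,.7,-.2,.2),(.09,.1),100,15))
# bay floors as blobs (inner rectangle)
print('floors',*blobs(P,p['color'],(.58,.68,-.14,.16),(.07,.081),100,3),sep='\n')
print('held',blobs(P,p['color'],(.55,.75,-.2,.1),(.155,.21),50,9))
q=cam('side'); print(blobs(cloud(q),q['color'],(.36,.56,.13,.45),(.033,.045)))
E
```

```text
[ 0.6424 -0.0897  0.2025] [179.9617   0.0626  97.7237] [-7.9265 18.5105 22.65   94.0857 -0.05   74.3497] 0.028599916234432674
tray [(63.31, -3.9, 54.2, 159.0, 7.9, 0.0948, 4048)]
floors
(59.13, -3.78, 7.7, 23.4, -82.4, 0.0738, 380)
(62.36, 2.96, 28.6, 46.3, -82.4, 0.0748, 3401)
(63.05, -2.05, 46.3, 60.3, 7.9, 0.0749, 6069)
(63.85, -7.83, 41.7, 46.2, -82.2, 0.0749, 3177)
held [(64.15, -8.82, 50.9, 52.2, -82.4, 0.2037, 2533)]
[(42.59, 37.16, 30.4, 51.0, 28.4, 0.0391, 521), (48.65, 31.23, 30.1, 51.2, -12.4, 0.0391, 425)]
```

View pics/w2.png

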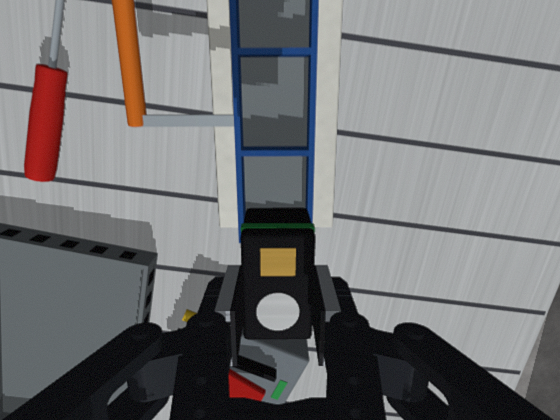

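The wrist view shows bay 2 at about (275,100) and green held square over bay 1. I'll come down to just above the walls and check.

Request:
{"op": "play_rows", "data": {"targets": [{"grip":220,"linear":[-0.1,0,-5],"delta_rot":[0,0,0]},{"grip":220,"linear":[-0.1,0,-7.3],"delta_rot":[0,0,0]},{"grip":220,"linear":[-0.1,0,-7.3],"delta_rot":[0,0,0]},{"grip":220,"linear":[-0.1,0,-7.3],"delta_rot":[0,0,0]}]}}

```text
time: 5.65
ee_pos: [0.6398, -0.0844, 0.1313]
tcp_rot: [179.9, 0.0, 98.0]
wrist_force: [0.4, 0.1, -0.1]
opening: 0.0284
grasp_force: 50.1
```

```bash
python3 - <<'E'
from h import *
np.set_printoptions(precision=4,suppress=True)
o=bot.get_obs(); print(o['ee_pos'],o['tcp_rot'],o['opening'])
p=cam('wrist'); P=cloud(p);z=o['ee_pos'][2]
print('held',blobs(P,p['color'],(.55,.75,-.2,.1),(z+.009,z+.018),50,9))
print('tray',blobs(P,p['color'],(.56,.7,-.2,.2),(.09,.1),100,15))
print('floors',*blobs(P,p['color'],(.58,.68,-.14,.16),(.07,.081),1000,3),sep='\n')
E
```

```text
[ 0.6398 -0.0844  0.1313] [179.9322   0.0097  98.0347] 0.02838255756396112
held [(63.84, -8.29, 48.4, 50.4, -31.4, 0.1409, 2353)]
tray [(63.22, -3.24, 54.4, 128.4, 7.9, 0.0948, 7083)]
floors
(62.42, 2.5, 20.1, 46.3, -82.1, 0.0749, 4379)
(63.06, -2.06, 46.5, 60.5, 7.9, 0.0749, 10941)
(63.9, -8.13, 45.7, 46.5, -82.5, 0.075, 1891)
```

Request:
{"op": "play_rows", "data": {"targets": [{"grip":220,"linear":[0,0,-2],"delta_rot":[0,0,0]},{"grip":220,"linear":[0,0,-3.1],"delta_rot":[0,0,0]},{"grip":220,"linear":[0,0,-3.1],"delta_rot":[0,0,0]},{"grip":120,"linear":[0,0,-3.1],"delta_rot":[0,0,0]},{"grip":120,"linear":[0,0,-3.1],"delta_rot":[0,0,0]},{"grip":120,"linear":[0,0,-3.1],"delta_rot":[0,0,0]},{"grip":120,"linear":[0,0,-3.1],"delta_rot":[0,0,0]},{"grip":120,"linear":[0,0,1.9],"delta_rot":[0,0,0]},{"grip":120,"linear":[0,0,6.9],"delta_rot":[0,0,0]}]}}

```text
time: 6.6
ee_pos: [0.6386, -0.0852, 0.1979]
tcp_rot: [-179.8, -0.1, 98.0]
wrist_force: [0.8, -0.1, 0.6]
opening: 0.0452
grasp_force: 0.0
```

Request:
{"op": "play_rows", "data": {"targets": [{"grip":100,"linear":[-15.3,39.6,1],"delta_rot":[0,0,-0.356]},{"grip":100,"linear":[-15.3,39.6,1],"delta_rot":[0,0,-0.356]},{"grip":100,"linear":[-15.3,39.6,1],"delta_rot":[0,0,-0.356]},{"grip":100,"linear":[-15.3,39.6,1],"delta_rot":[0,0,-0.356]},{"grip":100,"linear":[-15.3,39.6,1],"delta_rot":[0,0,-0.356]},{"grip":100,"linear":[-15.3,39.6,1],"delta_rot":[0,0,-0.356]},{"grip":100,"linear":[-15.3,39.6,-6],"delta_rot":[0,0,-0.356]},{"grip":100,"linear":[-15.3,39.6,-6],"delta_rot":[0,0,-0.356]},{"grip":100,"linear":[-15.3,39.6,-6],"delta_rot":[0,0,-0.356]},{"grip":100,"linear":[-15.3,39.6,-6],"delta_rot":[0,0,-0.356]}]}}

```text
time: 7.6
ee_pos: [0.4839, 0.3135, 0.1351]
tcp_rot: [-179.8, 0.2, 77.8]
wrist_force: [-0.4, -0.4, -0.6]
opening: 0.052
grasp_force: 0.0
```

```bash
cat > look.py <<'E'
from h import *
np.set_printoptions(precision=4,suppress=True)
o=bot.get_obs(); print(o['time'],o['ee_pos'],o['tcp_rot'],o['opening'])
for n in ['wrist','side']:
    p=cam(n); P=cloud(p)
    print(n,'mat',*blobs(P,p['color'],(.36,.57,.13,.45),(.034,.045),100),sep='\n ')
    print(n,'bays',*blobs(P,p['color'],(.58,.69,-.14,.16),(.105,.118),60,5),sep='\n ')
E
python3 look.py
```

```text
7.6 [0.4839 0.3135 0.1351] [-179.7796    0.1513   77.8186] 0.05196318250962355
wrist
 mat
 (42.49, 37.11, 30.4, 50.1, 28.2, 0.039, 3615)
 (48.55, 31.17, 29.8, 50.0, -13.0, 0.039, 3022)
 (56.67, 28.84, 6.6, 30.0, -0.8, 0.0346, 148)
wrist
 bays
side
 mat
 (42.59, 37.14, 30.6, 51.5, 27.6, 0.0391, 508)
 (48.64, 31.21, 30.3, 52.7, -11.8, 0.0392, 418)
side
 bays
 (64.09, -8.27, 29.1, 53.6, 7.1, 0.1111, 174)
```

Request:
{"op": "play_rows", "data": {"targets": [{"grip":100,"linear":[-0.1,0,-5],"delta_rot":[0,0,0]},{"grip":100,"linear":[-0.1,0,-10],"delta_rot":[0,0,0]},{"grip":100,"linear":[-0.1,0,-11.2],"delta_rot":[0,0,0]},{"grip":220,"linear":[-0.1,0,-11.2],"delta_rot":[0,0,0]},{"grip":220,"linear":[-0.1,0,-11.2],"delta_rot":[0,0,0]},{"grip":220,"linear":[-0.1,0,-11.2],"delta_rot":[0,0,0]},{"grip":220,"linear":[-0.1,0,-11.2],"delta_rot":[0,0,0]},{"grip":220,"linear":[-0.1,0,-11.2],"delta_rot":[0,0,0]}]}}

```text
time: 8.5
ee_pos: [0.4869, 0.3112, 0.0285]
tcp_rot: [179.9, -0.1, 77.6]
wrist_force: [-0.3, -0.9, 7.7]
opening: 0.0281
grasp_force: 54.8
```

Request:
{"op": "play_rows", "data": {"targets": [{"grip":220,"linear":[0,0,5],"delta_rot":[0,0,0]},{"grip":220,"linear":[0,0,10],"delta_rot":[0,0,0]},{"grip":220,"linear":[1,-3,14],"delta_rot":[0,0,0.1]},{"grip":220,"linear":[14.5,-33.3,17.5],"delta_rot":[0,0,0.354]},{"grip":220,"linear":[14.5,-33.3,17.5],"delta_rot":[0,0,0.354]},{"grip":220,"linear":[14.5,-33.3,17.5],"delta_rot":[0,0,0.354]},{"grip":220,"linear":[14.5,-33.3,17.5],"delta_rot":[0,0,0.354]},{"grip":220,"linear":[14.5,-33.3,17.5],"delta_rot":[0,0,0.354]},{"grip":220,"linear":[14.5,-33.3,17.5],"delta_rot":[0,0,0.354]},{"grip":220,"linear":[14.5,-33.3,17.5],"delta_rot":[0,0,0.354]}]}}

```text
time: 9.5
ee_pos: [0.6316, -0.0252, 0.2023]
tcp_rot: [179.9, 0.0, 97.8]
wrist_force: [0.7, -0.3, 0.2]
opening: 0.0282
grasp_force: 55.0
```

Request:
{"op": "play_rows", "data": {"targets": [{"grip":220,"linear":[0,0,-5],"delta_rot":[0,0,0]},{"grip":220,"linear":[0,0,-7],"delta_rot":[0,0,0]},{"grip":220,"linear":[0,0,-7],"delta_rot":[0,0,0]},{"grip":220,"linear":[0,0,-7],"delta_rot":[0,0,0]}]}}

```text
time: 9.9
ee_pos: [0.6309, -0.0222, 0.1326]
tcp_rot: [180.0, 0.0, 97.9]
wrist_force: [0.1, -0.2, -0.9]
opening: 0.0286
grasp_force: 54.9
```

```bash
cat > held.py <<'E'
from h import *
np.set_printoptions(precision=4,suppress=True)
o=bot.get_obs(); print(o['time'],o['ee_pos'],o['tcp_rot'],o['opening'])
p=cam('wrist'); P=cloud(p);z=o['ee_pos'][2]
f=o['ee_pos'];m=(abs(P[...,0]-f[0])<.05)&(abs(P[...,1]-f[1])<.05)&(P[...,2]>z-.03)&(P[...,2]<z+.03)
print(np.histogram(P[m][:,2],bins=np.arange(z-.03,z+.031,.003)))
print('held',*blobs(P,p['color'],(f[0]-.05,f[0]+.05,f[1]-.07,f[1]+.07),(z+.006,z+.016),50,9))
E
python3 held.py
```

```text
9.9 [ 0.6309 -0.0222  0.1326] [179.9766   0.0036  97.8623] 0.028623214792301288
(array([   0,    1,  280,  213,  135,  140,  150,  152,  170,  131,  196,
        298,  569, 7638,  379,  334,  349,  376,  396,  429]), array([0.1026, 0.1056, 0.1086, 0.1116, 0.1146, 0.1176, 0.1206, 0.1236,
       0.1266, 0.1296, 0.1326, 0.1356, 0.1386, 0.1416, 0.1446, 0.1476,
       0.1506, 0.1536, 0.1566, 0.1596, 0.1626]))
held (63.02, -2.07, 50.4, 55.6, -81.9, 0.143, 8691)
```

Request:
{"op": "play_rows", "data": {"targets": [{"grip":220,"linear":[0,0.1,-2],"delta_rot":[0,0,0]},{"grip":220,"linear":[0,0.1,-3],"delta_rot":[0,0,0]},{"grip":220,"linear":[0,0.1,-3],"delta_rot":[0,0,0]},{"grip":120,"linear":[0,0.1,-3],"delta_rot":[0,0,0]},{"grip":120,"linear":[0,0.1,-3],"delta_rot":[0,0,0]},{"grip":120,"linear":[0,0.1,-3],"delta_rot":[0,0,0]},{"grip":120,"linear":[0,0.1,-3],"delta_rot":[0,0,0]},{"grip":120,"linear":[0,0.1,2],"delta_rot":[0,0,0]},{"grip":120,"linear":[0,0.1,7],"delta_rot":[0,0,0]}]}}

```text
time: 10.85
ee_pos: [0.6297, -0.0214, 0.2013]
tcp_rot: [-179.8, -0.0, 97.8]
wrist_force: [0.9, -1.3, 0.9]
opening: 0.0454
grasp_force: 0.0
```

Request:
{"op": "play_rows", "data": {"targets": [{"grip":100,"linear":[-20.5,39.2,1],"delta_rot":[0,0,0.353]},{"grip":100,"linear":[-20.5,39.2,1],"delta_rot":[0,0,0.353]},{"grip":100,"linear":[-20.5,39.2,1],"delta_rot":[0,0,0.353]},{"grip":100,"linear":[-20.5,39.2,1],"delta_rot":[0,0,0.353]},{"grip":100,"linear":[-20.5,39.2,1],"delta_rot":[0,0,0.353]},{"grip":100,"linear":[-20.5,39.2,1],"delta_rot":[0,0,0.353]},{"grip":100,"linear":[-20.5,39.2,1],"delta_rot":[0,0,0.353]},{"grip":100,"linear":[-20.5,39.2,-6],"delta_rot":[0,0,0.353]},{"grip":100,"linear":[-20.5,39.2,-6],"delta_rot":[0,0,0.353]},{"grip":100,"linear":[-20.5,39.2,-6],"delta_rot":[0,0,0.353]}]}}

```text
time: 11.85
ee_pos: [0.4231, 0.3726, 0.1385]
tcp_rot: [-179.8, 0.0, 118.3]
wrist_force: [-0.1, -0.3, -0.1]
opening: 0.052
grasp_force: 0.0
```

```bash
python3 look.py
```

```text
11.85 [0.4231 0.3726 0.1385] [-179.795     0.0114  118.2591] 0.05204902908763373
wrist
 mat
 (42.47, 37.13, 30.0, 50.2, 27.5, 0.039, 2946)
wrist
 bays
side
 mat
 (42.6, 37.18, 30.5, 50.3, 27.9, 0.0392, 511)
side
 bays
 (63.18, -1.8, 30.2, 52.1, 7.1, 0.111, 192)
 (64.09, -8.31, 28.9, 52.7, 7.4, 0.1111, 172)
```

Request:
{"op": "play_rows", "data": {"targets": [{"grip":100,"linear":[0,0,-5],"delta_rot":[0,0,0]},{"grip":100,"linear":[0,0,-10],"delta_rot":[0,0,0]},{"grip":100,"linear":[0,0,-11.3],"delta_rot":[0,0,0]},{"grip":220,"linear":[0,0,-11.3],"delta_rot":[0,0,0]},{"grip":220,"linear":[0,0,-11.3],"delta_rot":[0,0,0]},{"grip":220,"linear":[0,0,-11.3],"delta_rot":[0,0,0]},{"grip":220,"linear":[0,0,-11.3],"delta_rot":[0,0,0]},{"grip":220,"linear":[0,0,-11.3],"delta_rot":[0,0,0]},{"grip":220,"linear":[0,0,-6.3],"delta_rot":[0,0,0]},{"grip":220,"linear":[0,0,-1.3],"delta_rot":[0,0,0]}]}}

```text
time: 12.95
ee_pos: [0.4251, 0.37, 0.1293]
tcp_rot: [-179.9, 0.0, 118.1]
wrist_force: [2.0, 1.8, 0.7]
opening: 0.0281
grasp_force: 52.6
```

Request:
{"op": "play_rows", "data": {"targets": [{"grip":220,"linear":[0,0,5],"delta_rot":[0,0,0]},{"grip":220,"linear":[19.7,-32.8,8],"delta_rot":[0,0,-0.353]},{"grip":220,"linear":[19.7,-32.8,8],"delta_rot":[0,0,-0.353]},{"grip":220,"linear":[19.7,-32.8,8],"delta_rot":[0,0,-0.353]},{"grip":220,"linear":[19.7,-32.8,8],"delta_rot":[0,0,-0.353]},{"grip":220,"linear":[19.7,-32.8,8],"delta_rot":[0,0,-0.353]},{"grip":220,"linear":[19.7,-32.8,8],"delta_rot":[0,0,-0.353]},{"grip":220,"linear":[19.7,-32.8,8],"delta_rot":[0,0,-0.353]},{"grip":220,"linear":[19.7,-32.8,8],"delta_rot":[0,0,-0.353]},{"grip":220,"linear":[19.7,-32.8,8],"delta_rot":[0,0,-0.353]}]}}

```text
time: 13.95
ee_pos: [0.6245, 0.0389, 0.2088]
tcp_rot: [179.9, 0.0, 97.6]
wrist_force: [-1.3, 0.4, -0.9]
opening: 0.0283
grasp_force: 52.6
```

Request:
{"op": "play_rows", "data": {"targets": [{"grip":220,"linear":[0,0,-5],"delta_rot":[0,0,0]},{"grip":220,"linear":[0,0,-7],"delta_rot":[0,0,0]},{"grip":220,"linear":[0,0,-7],"delta_rot":[0,0,0]},{"grip":220,"linear":[0,0,-7],"delta_rot":[0,0,0]}]}}

```text
time: 14.35
ee_pos: [0.6228, 0.0432, 0.1398]
tcp_rot: [180.0, -0.0, 97.9]
wrist_force: [0.4, -0.3, 0.3]
opening: 0.0288
grasp_force: 52.5
```

```bash
python3 held.py
```

```text
14.35 [0.6228 0.0432 0.1398] [179.9587  -0.0024  97.8845] 0.028775744159190434
(array([  29,   62,  130,  123,  132,  146,  143,  158,  135,  174,  238,
        267, 6360, 1604,  308,  350,  344,  366,  408,  416]), array([0.1098, 0.1128, 0.1158, 0.1188, 0.1218, 0.1248, 0.1278, 0.1308,
       0.1338, 0.1368, 0.1398, 0.1428, 0.1458, 0.1488, 0.1518, 0.1548,
       0.1578, 0.1608, 0.1638, 0.1668, 0.1698]))
held (62.34, 4.6, 50.3, 56.0, 33.2, 0.1482, 8391)
```

Request:
{"op": "play_rows", "data": {"targets": [{"grip":220,"linear":[-0.05,-0.15,-1.5],"delta_rot":[0,0,0]},{"grip":220,"linear":[-0.05,-0.15,-3.6],"delta_rot":[0,0,0]},{"grip":220,"linear":[-0.05,-0.15,-3.6],"delta_rot":[0,0,0]},{"grip":120,"linear":[-0.05,-0.15,-3.6],"delta_rot":[0,0,0]},{"grip":120,"linear":[-0.05,-0.15,-3.6],"delta_rot":[0,0,0]},{"grip":120,"linear":[-0.05,-0.15,-3.6],"delta_rot":[0,0,0]},{"grip":120,"linear":[-0.05,-0.15,-3.6],"delta_rot":[0,0,0]},{"grip":120,"linear":[-0.05,-0.15,1.4],"delta_rot":[0,0,0]},{"grip":120,"linear":[-0.05,-0.15,6.4],"delta_rot":[0,0,0]}]}}

```text
time: 15.3
ee_pos: [0.6212, 0.041, 0.2023]
tcp_rot: [-179.8, -0.0, 97.8]
wrist_force: [1.4, -0.7, 0.9]
opening: 0.0452
grasp_force: 0.0
```

Request:
{"op": "play_rows", "data": {"targets": [{"grip":255,"linear":[2.8,-33,-2],"delta_rot":[0,0,-0.433]},{"grip":255,"linear":[2.8,-33,-2],"delta_rot":[0,0,-0.433]},{"grip":255,"linear":[2.8,-33,-2],"delta_rot":[0,0,-0.433]},{"grip":255,"linear":[2.8,-33,-2],"delta_rot":[0,0,-0.433]},{"grip":255,"linear":[2.8,-33,-2],"delta_rot":[0,0,-0.433]},{"grip":255,"linear":[2.8,-33,-2],"delta_rot":[0,0,-0.433]},{"grip":255,"linear":[2.8,-33,-2],"delta_rot":[0,0,-0.433]},{"grip":255,"linear":[2.8,-33,-2],"delta_rot":[0,0,-0.433]},{"grip":255,"linear":[2.8,-33,-2],"delta_rot":[0,0,-0.433]},{"grip":255,"linear":[2.8,-33,-2],"delta_rot":[0,0,-0.433]}]}}

```text
time: 16.3
ee_pos: [0.6504, -0.288, 0.1827]
tcp_rot: [180.0, -0.0, 73.1]
wrist_force: [0.3, -0.8, -0.2]
opening: 0.0003
grasp_force: 0.0
```

```bash
python3 look.py; python3 - <<'E'
from h import *
np.set_printoptions(precision=4,suppress=True)
p=cam('wrist','w3.png');P=cloud(p)
hsv=cv2.cvtColor(p['color'],cv2.COLOR_RGB2HSV);H,S,V=[hsv[...,i].astype(int) for i in range(3)]
X,Y,Z=[P[...,i] for i in range(3)]
m=((H<6)|(H>174))&(S>140)&(X>.56)&(X<.72)&(Y<-.2)&(Y>-.4)&(Z>.05)&(Z<.08)
print('rocker',cv2.minAreaRect(P[m][:,:2].astype(np.float32)*1000),m.sum())
a=np.radians(-17); e=np.array([np.cos(a),np.sin(a)]); s=P[m][:,:2]@e; print(np.polyfit(s-s.mean(),P[m][:,2],1), s.min(),s.max())
for t in ['rocker_on_end','rocker_off_end']:
    for r in bot.pinpoint(p,t)[:2]: print(t,r['conf'],r['pixel'],w(p,*r['pixel']))
print('case',blobs(P,p['color'],(.53,.75,-.45,-.18),(.04,.05),200,25))
E
```

```text
16.3 [ 0.6504 -0.288   0.1827] [179.9972  -0.0133  73.0839] 0.0002568346568251826
wrist
 mat
wrist
 bays
side
 mat
side
 bays
 (62.35, 4.38, 29.6, 53.3, 9.4, 0.1111, 221)
 (63.06, -1.81, 27.9, 51.1, 7.3, 0.1109, 192)
 (64.08, -8.25, 29.1, 52.6, 7.1, 0.1112, 170)
rocker ((627.2979736328125, -283.0923767089844), (41.74626541137695, 58.32239532470703), 70.79098510742188) 2648
[0.2452 0.0664] 0.6527121467280765 0.7110906401920711
rocker_on_end 0.7 [271.7, 210.2] [ 0.6453 -0.2895  0.0729]
rocker_off_end 0.93 [214.6, 205.3] [ 0.604  -0.277   0.0606]
case [(62.76, -28.5, 90.1, 120.2, 73.2, 0.0449, 12094)]
```

View pics/w3.png

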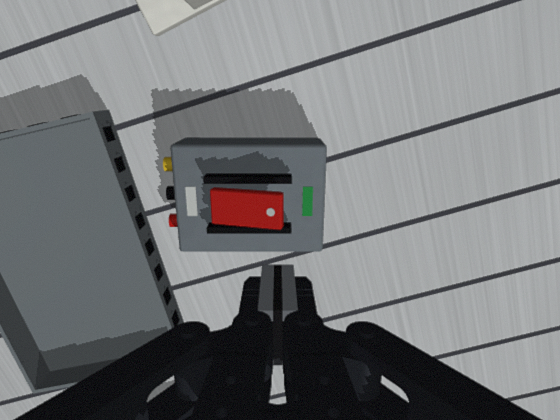

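The wrist view shows the red rocker with its white dot at (271,212), next to the green bar. Its on end is raised, so the supply is off. All three modules sit in bays. Pressing the on end now.

Request:
{"op": "play_rows", "data": {"targets": [{"grip":255,"linear":[0,-0.2,-5],"delta_rot":[0,0,0]},{"grip":255,"linear":[0,-0.2,-10],"delta_rot":[0,0,0]},{"grip":255,"linear":[0,-0.2,-10.8],"delta_rot":[0,0,0]},{"grip":255,"linear":[0,-0.2,-11.2],"delta_rot":[0,0,0]},{"grip":255,"linear":[0,-0.2,-11.5],"delta_rot":[0,0,0]},{"grip":255,"linear":[0,-0.2,-11.8],"delta_rot":[0,0,0]},{"grip":255,"linear":[0,-0.2,-12.0],"delta_rot":[0,0,0]},{"grip":255,"linear":[0,-0.2,-12.2],"delta_rot":[0,0,0]},{"grip":255,"linear":[0,-0.2,-12.2],"delta_rot":[0,0,0]}]}}

```text
time: 17.45
ee_pos: [0.651, -0.2912, 0.0626]
tcp_rot: [179.8, 0.0, 73.0]
wrist_force: [-0.9, -0.1, 5.6]
opening: 0.0
grasp_force: 3.0
```

Request:
{"op": "play_rows", "data": {"targets": [{"grip":255,"linear":[0,0,-0.2],"delta_rot":[0,0,0]},{"grip":255,"linear":[0,0,-0.3],"delta_rot":[0,0,0]},{"grip":255,"linear":[0,0,4],"delta_rot":[0,0,0]},{"grip":255,"linear":[0,0,9],"delta_rot":[0,0,0]},{"grip":255,"linear":[0,0,12],"delta_rot":[0,0,0]}]}}

```text
time: 17.95
ee_pos: [0.6508, -0.2911, 0.1854]
tcp_rot: [179.7, 0.0, 73.0]
wrist_force: [0.8, -0.4, 0.8]
opening: -0.0002
grasp_force: 0.0
```

```bash
cat > rock.py <<'E'
from h import *
np.set_printoptions(precision=4,suppress=True)
for n in ['wrist','side']:
    p=cam(n);P=cloud(p)
    hsv=cv2.cvtColor(p['color'],cv2.COLOR_RGB2HSV);H,S,V=[hsv[...,i].astype(int) for i in range(3)]
    X,Y,Z=[P[...,i] for i in range(3)]
    m=((H<6)|(H>174))&(S>140)&(X>.58)&(X<.68)&(Y<-.25)&(Y>-.32)&(Z>.05)&(Z<.08)
    a=np.radians(-17); e=np.array([np.cos(a),np.sin(a)]); s=P[m][:,:2]@e; print(n,'slope(+off,-on)',np.polyfit(s-s.mean(),P[m][:,2],1),m.sum(),cv2.minAreaRect(P[m][:,:2].astype(np.float32)*1000)[0])
E
python3 rock.py
```

```text
wrist slope(+off,-on) [-0.2301  0.0662] 2799 (627.1644897460938, -282.9962463378906)
side slope(+off,-on) [-0.1995  0.0664] 88 (630.1865234375, -281.7762145996094)
```

Rocker slope flipped, so the supply is on. Now to the handle.

Request:
{"op": "play_rows", "data": {"targets": [{"grip":255,"linear":[-12.4,28.8,-2],"delta_rot":[0,0,0.435]},{"grip":120,"linear":[-12.4,28.8,-2],"delta_rot":[0,0,0.435]},{"grip":120,"linear":[-12.4,28.8,-2],"delta_rot":[0,0,0.435]},{"grip":120,"linear":[-12.4,28.8,-2],"delta_rot":[0,0,0.435]},{"grip":120,"linear":[-12.4,28.8,-2],"delta_rot":[0,0,0.435]},{"grip":120,"linear":[-12.4,28.8,-2],"delta_rot":[0,0,0.435]},{"grip":120,"linear":[-12.4,28.8,-2],"delta_rot":[0,0,0.435]},{"grip":120,"linear":[-12.4,28.8,-2],"delta_rot":[0,0,0.435]},{"grip":120,"linear":[-12.4,28.8,-2],"delta_rot":[0,0,0.435]}]}}

```text
time: 18.95
ee_pos: [0.5267, -0.0032, 0.1606]
tcp_rot: [180.0, 0.0, 98.0]
wrist_force: [-0.4, 0.2, -0.2]
opening: 0.0452
grasp_force: 0.0
```

```bash
cat > hand.py <<'E'
from h import *
np.set_printoptions(precision=4,suppress=True)
o=bot.get_obs(); print(o['time'],o['ee_pos'],o['tcp_rot'],o['opening'],o['wrist_force'])
for n in ['wrist','scene','side']:
    p=cam(n);P=cloud(p)
    hsv=cv2.cvtColor(p['color'],cv2.COLOR_RGB2HSV);H,S,V=[hsv[...,i].astype(int) for i in range(3)]
    X,Y,Z=[P[...,i] for i in range(3)]
    m=(H>4)&(H<17)&(S>140)&(X>.47)&(X<.59)&(abs(Y)<.07)&(Z>.05)&(Z<.17)
    if m.sum()>20: print(n,'handle',P[m].mean(0),np.median(P[m],0),np.percentile(Z[m],95),cv2.minAreaRect(P[m][:,:2].astype(np.float32)*1000),m.sum())
E
python3 hand.py
```

```text
18.95 [ 0.5267 -0.0032  0.1606] [179.974    0.0254  97.9905] 0.04520540615707584 [-0.3717  0.168  -0.1927]
wrist handle [0.5263 0.0009 0.0765] [0.5263 0.0025 0.0768] 0.0783331035377647 ((526.8804321289062, -2.540332794189453), (13.430288314819336, 95.94107818603516), 8.523260116577148) 2709
scene handle [ 0.5298 -0.003   0.0753] [ 0.53   -0.0029  0.0758] 0.07839148894362444 ((529.292724609375, -3.855304718017578), (10.823996543884277, 92.49565887451172), 7.988280773162842) 132
side handle [0.5277 0.0051 0.0773] [0.5276 0.0062 0.0775] 0.07946788314600114 ((528.6585083007812, 0.4938392639160156), (9.539064407348633, 93.55351257324219), 8.071154594421387) 107
```

Request:
{"op": "play_rows", "data": {"targets": [{"grip":120,"linear":[0,0,-5],"delta_rot":[0,0,0]},{"grip":120,"linear":[0,0,-10],"delta_rot":[0,0,0]},{"grip":120,"linear":[0,0,-10.7],"delta_rot":[0,0,0]},{"grip":255,"linear":[0,0,-10.7],"delta_rot":[0,0,0]},{"grip":255,"linear":[0,0,-10.7],"delta_rot":[0,0,0]},{"grip":255,"linear":[0,0,-10.7],"delta_rot":[0,0,0]},{"grip":255,"linear":[0,0,-10.7],"delta_rot":[0,0,0]},{"grip":255,"linear":[0,0,-10.7],"delta_rot":[0,0,0]},{"grip":255,"linear":[0,0,-10.7],"delta_rot":[0,0,0]}], "force": 45}}

```text
time: 20.0
ee_pos: [0.5278, -0.0032, 0.0553]
tcp_rot: [179.8, 0.1, 98.0]
wrist_force: [2.4, -4.1, 8.9]
opening: 0.0125
grasp_force: 44.7
```

Request:
{"op": "play_rows", "data": {"targets": [{"grip":255,"linear":[0.01,0,0.5],"delta_rot":[0,0,0]},{"grip":255,"linear":[0.05,0.01,1.0],"delta_rot":[0,0,0]},{"grip":255,"linear":[0.11,0.02,1.5],"delta_rot":[0,0,0]},{"grip":255,"linear":[0.2,0.03,2.0],"delta_rot":[0,0,0]},{"grip":255,"linear":[0.31,0.04,2.5],"delta_rot":[0,0,0]},{"grip":255,"linear":[0.44,0.06,2.95],"delta_rot":[0,0,0]},{"grip":255,"linear":[0.6,0.08,3.4],"delta_rot":[0,0,0]},{"grip":255,"linear":[0.78,0.11,3.9],"delta_rot":[0,0,0]},{"grip":255,"linear":[0.99,0.14,4.35],"delta_rot":[0,0,0]},{"grip":255,"linear":[1.21,0.17,4.8],"delta_rot":[0,0,0]}]}}

```text
time: 21.0
ee_pos: [0.537, -0.0019, 0.1003]
tcp_rot: [-179.8, 0.1, 97.9]
wrist_force: [-3.8, -5.7, -4.2]
opening: 0.0123
grasp_force: 44.1
```

```bash
cat > tilt.py <<'E'
from h import *
np.set_printoptions(precision=4,suppress=True)
o=bot.get_obs(); print(o['time'],o['ee_pos'],o['tcp_rot'],o['opening'],o['wrist_force'])
ax=np.array([.6261,.0112]); a=np.radians(7.9); ex=np.array([np.cos(a),np.sin(a)]); ey=np.array([-ex[1],ex[0]])
for n in ['scene','side']:
    p=cam(n);P=cloud(p); hsv=cv2.cvtColor(p['color'],cv2.COLOR_RGB2HSV);H,S,V=[hsv[...,i].astype(int) for i in range(3)]
    d=P[...,:2]-ax; x=d@ex; y=d@ey; z=P[...,2]-.07
    # floor of the empty bay 4 / all floors: grey, fit plane
    m=(H>4)&(H<17)&(S>140)&(x<-.05)&(x>-.12)&(abs(y)<.05)&(z>-.03)&(z<.1)
    if m.sum()>15: print(n,'handle tilt',np.arctan2(np.median(z[m])-.003,-np.median(x[m])),m.sum())
    m=(H>100)&(H<130)&(S>120)&(abs(x)<.05)&(abs(y)<.128)&(z>-.02)&(z<.07)
    if m.sum()>50:
        A=np.c_[x[m],np.ones(m.sum())]; s=np.polyfit(x[m],z[m],1); print(n,'rim slope',-np.arctan(s[0]))
E
python3 tilt.py
```

```text
21.0 [ 0.537  -0.0019  0.1003] [-179.7558    0.0574   97.9394] 0.01225357272526527 [-3.7613 -5.6546 -4.2431]
scene handle tilt 0.4598914912080721 77
scene rim slope 0.33935295107968055
side handle tilt 0.47916815862016165 135
side rim slope 0.39551860986294274
```

Request:
{"op": "play_rows", "data": {"targets": [{"grip":255,"linear":[0.25,0.03,0.45],"delta_rot":[0,0,0]},{"grip":255,"linear":[0.52,0.07,0.85],"delta_rot":[0,0,0]},{"grip":255,"linear":[0.8,0.11,1.25],"delta_rot":[0,0,0]},{"grip":255,"linear":[1.12,0.15,1.65],"delta_rot":[0,0,0]},{"grip":255,"linear":[1.14,0.15,1.7],"delta_rot":[0,0,0]},{"grip":255,"linear":[1.14,0.15,1.7],"delta_rot":[0,0,0]}]}}

```text
time: 21.7
ee_pos: [0.5466, -0.0006, 0.1178]
tcp_rot: [-179.6, 0.1, 97.9]
wrist_force: [-15.0, -7.0, 4.8]
opening: 0.0124
grasp_force: 44.4
```

```bash
python3 tilt.py; python3 - <<'E'
from h import *
p=cam('side'); c=cv2.resize(p['color'][170:300,180:330],(750,600))
q=cam('scene'); 
cv2.imwrite('pics/t1.png',cv2.cvtColor(c,cv2.COLOR_RGB2BGR))
E
```

```text
21.7 [ 0.5466 -0.0006  0.1178] [-179.5769    0.053    97.933 ] 0.012406649665793997 [-14.9707  -6.9792   4.7822]
scene handle tilt 0.6532641588588934 81
scene rim slope 0.6077673364632069
side handle tilt 0.661272716500186 143
side rim slope 0.5615296667918175
```

View pics/t1.png

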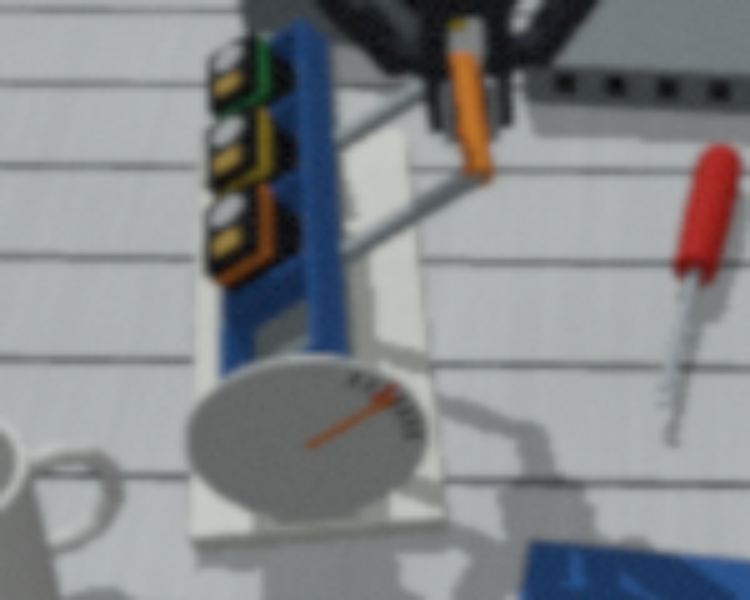

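The pointer sits on the red mark at about (385,398), and the three modules are still in their bays. I'll nudge up slightly and hold.

Request:
{"op": "play_rows", "data": {"targets": [{"grip":255,"linear":[0,0,0.2],"delta_rot":[0,0,0]},{"grip":255,"linear":[0,0,0.2],"delta_rot":[0,0,0]},{"grip":255,"linear":[0,0,0.2],"delta_rot":[0,0,0]},{"grip":255,"linear":[0,0,0.2],"delta_rot":[0,0,0]},{"grip":255,"linear":[0,0,0.2],"delta_rot":[0,0,0]},{"grip":255,"linear":[0,0,0.2],"delta_rot":[0,0,0]},{"grip":255,"linear":[0,0,0.2],"delta_rot":[0,0,0]},{"grip":255,"linear":[0,0,0.2],"delta_rot":[0,0,0]},{"grip":255,"linear":[0,0,0.2],"delta_rot":[0,0,0]},{"grip":255,"linear":[0,0,0.2],"delta_rot":[0,0,0]}]}}

```text
time: 22.9
ee_pos: [0.5478, -0.0004, 0.1198]
tcp_rot: [-179.7, 0.0, 97.9]
wrist_force: [-7.0, -5.0, 0.7]
opening: 0.0121
grasp_force: 44.4
```

```bash
python3 tilt.py
```

```text
22.9 [ 0.5478 -0.0004  0.1198] [-179.731    0.049   97.934] 0.012063001906668173 [-7.0463 -4.9882  0.6509]
scene handle tilt 0.676656427903959 85
scene rim slope 0.6204105665942775
side handle tilt 0.6816497770622437 144
side rim slope 0.5740001387120126
```

Request:
{"op": "play_rows", "data": {"targets": [{"grip":255,"linear":[0,0,0]},{"grip":255,"linear":[0,0,0]},{"grip":255,"linear":[0,0,0]},{"grip":255,"linear":[0,0,0]},{"grip":255,"linear":[0,0,0]},{"grip":255,"linear":[0,0,0]},{"grip":255,"linear":[0,0,0]},{"grip":255,"linear":[0,0,0]},{"grip":255,"linear":[0,0,0]},{"grip":255,"linear":[0,0,0]}]}}

```text
validation failed for argument at $.ta...
```

Request:
{"op": "play_rows", "data": {"targets": [{"grip":255,"linear":[0,0,0]},{"grip":255,"linear":[0,0,0]},{"grip":255,"linear":[0,0,0]},{"grip":255,"linear":[0,0,0]},{"grip":255,"linear":[0,0,0]},{"grip":255,"linear":[0,0,0]},{"grip":255,"linear":[0,0,0]},{"grip":255,"linear":[0,0,0]},{"grip":255,"linear":[0,0,0]},{"grip":255,"linear":[0,0,0]}]}}

```text
validation failed for argument at $.ta...
```

Request:
{"op": "play_rows", "data": {"targets": [{"grip":255,"linear":[0,0,0]},{"grip":255,"linear":[0,0,0]},{"grip":255,"linear":[0,0,0]},{"grip":255,"linear":[0,0,0]},{"grip":255,"linear":[0,0,0]}]}}

```text
validation failed for argument at $.ta...
```

```bash
python3 tilt.py
```

```text
23.0 [ 0.5478 -0.0004  0.1198] [-179.7289    0.0504   97.94  ] 0.012164900551805576 [-7.6442 -5.8448  0.1803]
scene handle tilt 0.6755484710095687 84
scene rim slope 0.6126254798347424
side handle tilt 0.6812756804272778 142
side rim slope 0.5716001858389462
```

Tilt is about 0.68 rad. I'll keep holding, this time with every field filled in.

Request:
{"op": "play_rows", "data": {"targets": [{"grip":255,"linear":[0,0,0],"delta_rot":[0,0,0]},{"grip":255,"linear":[0,0,0],"delta_rot":[0,0,0]},{"grip":255,"linear":[0,0,0],"delta_rot":[0,0,0]},{"grip":255,"linear":[0,0,0],"delta_rot":[0,0,0]},{"grip":255,"linear":[0,0,0],"delta_rot":[0,0,0]},{"grip":255,"linear":[0,0,0],"delta_rot":[0,0,0]},{"grip":255,"linear":[0,0,0],"delta_rot":[0,0,0]},{"grip":255,"linear":[0,0,0],"delta_rot":[0,0,0]},{"grip":255,"linear":[0,0,0],"delta_rot":[0,0,0]},{"grip":255,"linear":[0,0,0],"delta_rot":[0,0,0]}]}}

```text
time: 24.1
ee_pos: [0.5478, -0.0004, 0.1198]
tcp_rot: [-179.7, 0.1, 97.9]
wrist_force: [-7.3, -5.2, 0.2]
opening: 0.0125
grasp_force: 44.4
```

Request:
{"op": "play_rows", "data": {"targets": [{"grip":255,"linear":[0,0,0],"delta_rot":[0,0,0]},{"grip":255,"linear":[0,0,0],"delta_rot":[0,0,0]},{"grip":255,"linear":[0,0,0],"delta_rot":[0,0,0]},{"grip":255,"linear":[0,0,0],"delta_rot":[0,0,0]},{"grip":255,"linear":[0,0,0],"delta_rot":[0,0,0]},{"grip":255,"linear":[0,0,0],"delta_rot":[0,0,0]},{"grip":255,"linear":[0,0,0],"delta_rot":[0,0,0]},{"grip":255,"linear":[0,0,0],"delta_rot":[0,0,0]},{"grip":255,"linear":[0,0,0],"delta_rot":[0,0,0]},{"grip":255,"linear":[0,0,0],"delta_rot":[0,0,0]}]}}

```text
time: 25.1
ee_pos: [0.5478, -0.0004, 0.1198]
tcp_rot: [-179.7, 0.1, 97.9]
wrist_force: [-7.6, -6.5, 1.2]
opening: 0.0123
grasp_force: 44.4
```

Request:
{"op": "play_rows", "data": {"targets": [{"grip":255,"linear":[0,0,0],"delta_rot":[0,0,0]},{"grip":255,"linear":[0,0,0],"delta_rot":[0,0,0]},{"grip":255,"linear":[0,0,0],"delta_rot":[0,0,0]},{"grip":255,"linear":[0,0,0],"delta_rot":[0,0,0]},{"grip":255,"linear":[0,0,0],"delta_rot":[0,0,0]},{"grip":255,"linear":[0,0,0],"delta_rot":[0,0,0]},{"grip":255,"linear":[0,0,0],"delta_rot":[0,0,0]},{"grip":255,"linear":[0,0,0],"delta_rot":[0,0,0]},{"grip":255,"linear":[0,0,0],"delta_rot":[0,0,0]},{"grip":255,"linear":[0,0,0],"delta_rot":[0,0,0]}]}}

```text
time: 26.1
ee_pos: [0.5478, -0.0004, 0.1198]
tcp_rot: [-179.7, 0.1, 97.9]
wrist_force: [-7.6, -5.4, 0.7]
opening: 0.0122
grasp_force: 44.4
```

```bash
python3 tilt.py
```

```text
26.1 [ 0.5478 -0.0004  0.1198] [-179.7253    0.0507   97.9385] 0.012172926848860163 [-7.5601 -5.36    0.7184]
scene handle tilt 0.679044320451854 85
scene rim slope 0.5999527161881503
side handle tilt 0.680926402521229 142
side rim slope 0.5718503511271923
```

Request:
{"op": "play_rows", "data": {"targets": [{"grip":255,"linear":[-0.33,-0.04,-0.65],"delta_rot":[0,0,0]},{"grip":255,"linear":[-0.62,-0.08,-1.05],"delta_rot":[0,0,0]},{"grip":255,"linear":[-0.89,-0.12,-1.47],"delta_rot":[0,0,0]},{"grip":255,"linear":[-1.14,-0.15,-1.9],"delta_rot":[0,0,0]},{"grip":255,"linear":[-1.36,-0.18,-2.35],"delta_rot":[0,0,0]},{"grip":255,"linear":[-1.57,-0.21,-2.8],"delta_rot":[0,0,0]},{"grip":255,"linear":[-1.75,-0.24,-3.27],"delta_rot":[0,0,0]},{"grip":255,"linear":[-1.91,-0.26,-3.74],"delta_rot":[0,0,0]},{"grip":255,"linear":[-2.04,-0.28,-4.23],"delta_rot":[0,0,0]},{"grip":255,"linear":[-2.15,-0.29,-4.71],"delta_rot":[0,0,0]}]}}

```text
time: 27.2
ee_pos: [0.5295, -0.003, 0.0748]
tcp_rot: [179.8, 0.1, 98.0]
wrist_force: [3.7, -3.9, 5.1]
opening: 0.012
grasp_force: 47.9
```

Request:
{"op": "play_rows", "data": {"targets": [{"grip":255,"linear":[-0.09,-0.01,-0.5],"delta_rot":[0,0,0]},{"grip":255,"linear":[-0.15,-0.02,-1.0],"delta_rot":[0,0,0]},{"grip":255,"linear":[-0.19,-0.03,-1.5],"delta_rot":[0,0,0]},{"grip":255,"linear":[-0.2,-0.03,-2.0],"delta_rot":[0,0,0]},{"grip":255,"linear":[-0.2,-0.03,-2.2],"delta_rot":[0,0,0]},{"grip":255,"linear":[-0.2,-0.03,-2.2],"delta_rot":[0,0,0]}]}}

```text
time: 27.8
ee_pos: [0.528, -0.0032, 0.0553]
tcp_rot: [179.7, 0.1, 98.0]
wrist_force: [-5.2, -4.2, 24.7]
opening: 0.0118
grasp_force: 51.1
```

```bash
python3 tilt.py; python3 rock.py | tail -1
```

```text
27.8 [ 0.528  -0.0032  0.0553] [179.6957   0.0851  97.953 ] 0.011831861081235332 [-5.2255 -4.2482 24.6511]
scene handle tilt 0.022622132188799087 70
scene rim slope -0.034613857228519826
side handle tilt 0.03478536300642875 125
side rim slope 0.03894297257591017rock.py:8: RuntimeWarning: Mean of empty slice.
  a=np.radians(-17); e=np.array([np.cos(a),np.sin(a)]); s=P[m][:,:2]@e; print(n,'slope(+off,-on)',np.polyfit(s-s.mean(),P[m][:,2],1),m.sum(),cv2.minAreaRect(P[m][:,:2].astype(np.float32)*1000)[0])
  ret = ret.dtype.type(ret / rcount)
Traceback (most recent call last):
  File "rock.py", line 8, in <module>
    a=np.radians(-17); e=np.array([np.cos(a),np.sin(a)]); s=P[m][:,:2]@e; print(n,'slope(+off,-on)',np.polyfit(s-s.mean(),P[m][:,2],1),m.sum(),cv2.minAreaRect(P[m][:,:2].astype(np.float32)*1000)[0])
                                                                                                    ~~~~~~~~~~^^^^^^^^^^^^^^^^^^^^^^^^
TypeError: expected non-empty vector for x
```

Request:
{"op": "play_rows", "data": {"targets": [{"grip":255,"linear":[0,0,0.2],"delta_rot":[0,0,0]},{"grip":80,"linear":[0,0,0.2],"delta_rot":[0,0,0]},{"grip":80,"linear":[0,0,0.2],"delta_rot":[0,0,0]},{"grip":80,"linear":[0,0,0.2],"delta_rot":[0,0,0]},{"grip":80,"linear":[0,0,0.2],"delta_rot":[0,0,0]},{"grip":80,"linear":[0,0,0.2],"delta_rot":[0,0,0]},{"grip":80,"linear":[0,0,5],"delta_rot":[0,0,0]},{"grip":80,"linear":[0,0,10],"delta_rot":[0,0,0]},{"grip":80,"linear":[0,0,13],"delta_rot":[0,0,0]}]}}

```text
time: 28.85
ee_pos: [0.5268, -0.0028, 0.185]
tcp_rot: [179.8, 0.0, 98.0]
wrist_force: [0.4, -0.8, -0.2]
opening: 0.0581
grasp_force: 0.0
```

```bash
python3 tilt.py; python3 look.py
```

```text
28.85 [ 0.5268 -0.0028  0.185 ] [179.8267   0.0196  97.9688] 0.058132697868734755 [ 0.4474 -0.7519 -0.201 ]
scene handle tilt 0.0201641702539885 134
scene rim slope -0.035259806039065464
side handle tilt 0.035558097463170145 103
side rim slope 0.018232201490144394
28.95 [ 0.528  -0.0029  0.1864] [179.597    0.0531  97.965 ] 0.058544683083360326
wrist
 mat
wrist
 bays
 (62.91, 4.39, 30.9, 49.6, 8.2, 0.1108, 4193)
 (63.76, -1.85, 30.7, 49.9, 7.4, 0.1108, 3332)
 (64.48, -6.71, 19.4, 30.3, -84.1, 0.1107, 849)
side
 mat
side
 bays
 (63.05, 4.57, 28.9, 51.1, 7.6, 0.1111, 228)
 (63.89, -1.66, 29.4, 52.6, 7.5, 0.1112, 186)
 (64.8, -8.11, 28.8, 52.3, 7.6, 0.1112, 165)
```

Request:
{"op": "play_rows", "data": {"targets": [{"grip":255,"linear":[7.8,-27.4,0],"delta_rot":[0,0,-0.435]},{"grip":255,"linear":[7.8,-27.4,0],"delta_rot":[0,0,-0.435]},{"grip":255,"linear":[7.8,-27.4,0],"delta_rot":[0,0,-0.435]},{"grip":255,"linear":[7.8,-27.4,0],"delta_rot":[0,0,-0.435]},{"grip":255,"linear":[7.8,-27.4,0],"delta_rot":[0,0,-0.435]},{"grip":255,"linear":[7.8,-27.4,0],"delta_rot":[0,0,-0.435]},{"grip":255,"linear":[7.8,-27.4,-5],"delta_rot":[0,0,-0.435]},{"grip":255,"linear":[7.8,-27.4,-9],"delta_rot":[0,0,-0.435]},{"grip":255,"linear":[7.8,-27.4,-9],"delta_rot":[0,0,-0.435]},{"grip":255,"linear":[7.8,-27.4,-9],"delta_rot":[0,0,-0.435]}]}}

```text
time: 30.05
ee_pos: [0.6035, -0.2764, 0.0907]
tcp_rot: [-179.8, -0.0, 73.0]
wrist_force: [0.3, 0.3, 0.9]
opening: 0.0
grasp_force: 0.0
```

Request:
{"op": "play_rows", "data": {"targets": [{"grip":255,"linear":[0.1,0,-1.5],"delta_rot":[0,0,0]},{"grip":255,"linear":[0.1,0,-2],"delta_rot":[0,0,0]},{"grip":255,"linear":[0.1,0,-2.4],"delta_rot":[0,0,0]},{"grip":255,"linear":[0.1,0,-2.7],"delta_rot":[0,0,0]},{"grip":255,"linear":[0.1,0,-3],"delta_rot":[0,0,0]},{"grip":255,"linear":[0.1,0,-3.2],"delta_rot":[0,0,0]},{"grip":255,"linear":[0.1,0,-3.2],"delta_rot":[0,0,0]},{"grip":255,"linear":[0.1,0,2],"delta_rot":[0,0,0]},{"grip":255,"linear":[0.1,0,7],"delta_rot":[0,0,0]},{"grip":255,"linear":[0.1,0,11],"delta_rot":[0,0,0]}]}}

```text
time: 31.05
ee_pos: [0.6054, -0.2769, 0.2043]
tcp_rot: [179.9, 0.0, 73.0]
wrist_force: [1.3, 0.1, 0.5]
opening: -0.0
grasp_force: 0.0
```

```bash
python3 rock.py
```

```text
wrist slope(+off,-on) [0.2177 0.0657] 2466 (627.5065307617188, -288.7520751953125)
side slope(+off,-on) [0.2955 0.065 ] 111 (623.531982421875, -285.2249450683594)
```

Supply is off. Now the modules go to the basket, starting with green.

Request:
{"op": "play_rows", "data": {"targets": [{"grip":100,"linear":[4.1,19.6,0],"delta_rot":[0,0,0.435]},{"grip":100,"linear":[4.1,19.6,0],"delta_rot":[0,0,0.435]},{"grip":100,"linear":[4.1,19.6,0],"delta_rot":[0,0,0.435]},{"grip":100,"linear":[4.1,19.6,0],"delta_rot":[0,0,0.435]},{"grip":100,"linear":[4.1,19.6,-1],"delta_rot":[0,0,0.435]},{"grip":100,"linear":[4.1,19.6,-1],"delta_rot":[0,0,0.435]},{"grip":100,"linear":[4.1,19.6,-1],"delta_rot":[0,0,0.435]},{"grip":100,"linear":[4.1,19.6,-1],"delta_rot":[0,0,0.435]}]}}

```text
time: 31.95
ee_pos: [0.6462, -0.0822, 0.1916]
tcp_rot: [180.0, 0.0, 97.9]
wrist_force: [0.1, -0.0, 0.5]
opening: 0.0516
grasp_force: 0.0
```

```bash
python3 look.py
```

```text
31.95 [ 0.6462 -0.0822  0.1916] [179.9903   0.012   97.8669] 0.05162081291137079
wrist
 mat
wrist
 bays
 (63.16, 3.05, 23.7, 30.1, -82.6, 0.111, 2648)
 (63.84, -1.9, 30.0, 49.8, 7.7, 0.1109, 4358)
 (64.72, -8.26, 30.1, 49.7, 8.5, 0.111, 3406)
side
 mat
side
 bays
 (63.05, 4.53, 29.0, 52.4, 7.4, 0.1114, 222)
 (63.94, -1.73, 29.4, 53.3, 8.4, 0.1111, 195)
 (64.81, -8.13, 28.9, 50.7, 7.4, 0.1112, 168)
```

Request:
{"op": "play_rows", "data": {"targets": [{"grip":100,"linear":[0.1,0,-5],"delta_rot":[0,0,0]},{"grip":100,"linear":[0.1,0,-8.5],"delta_rot":[0,0,0]},{"grip":100,"linear":[0.1,0,-9.3],"delta_rot":[0,0,0]},{"grip":220,"linear":[0.1,0,-9.3],"delta_rot":[0,0,0]},{"grip":220,"linear":[0.1,0,-9.3],"delta_rot":[0,0,0]},{"grip":220,"linear":[0.1,0,-9.3],"delta_rot":[0,0,0]},{"grip":220,"linear":[0.1,0,-9.3],"delta_rot":[0,0,0]},{"grip":220,"linear":[0.1,0,-9.3],"delta_rot":[0,0,0]},{"grip":220,"linear":[0.1,0,-5],"delta_rot":[0,0,0]},{"grip":220,"linear":[0.1,0,0],"delta_rot":[0,0,0]}], "force": 50}}

```text
time: 33.05
ee_pos: [0.6466, -0.0805, 0.1909]
tcp_rot: [-179.8, -0.1, 98.0]
wrist_force: [0.9, 0.4, -1.2]
opening: 0.0283
grasp_force: 53.8
```

Request:
{"op": "play_rows", "data": {"targets": [{"grip":220,"linear":[-20.9,-27.8,0],"delta_rot":[0,0,-0.216]},{"grip":220,"linear":[-20.9,-27.8,0],"delta_rot":[0,0,-0.216]},{"grip":220,"linear":[-20.9,-27.8,0],"delta_rot":[0,0,-0.216]},{"grip":220,"linear":[-20.9,-27.8,0],"delta_rot":[0,0,-0.216]},{"grip":220,"linear":[-20.9,-27.8,0],"delta_rot":[0,0,-0.216]},{"grip":220,"linear":[-20.9,-27.8,0],"delta_rot":[0,0,-0.216]},{"grip":220,"linear":[-20.9,-27.8,0],"delta_rot":[0,0,-0.216]},{"grip":220,"linear":[-20.9,-27.8,-5],"delta_rot":[0,0,-0.216]},{"grip":220,"linear":[-20.9,-27.8,-10],"delta_rot":[0,0,-0.216]},{"grip":220,"linear":[-20.9,-27.8,-10],"delta_rot":[0,0,-0.216]}]}}

```text
time: 34.05
ee_pos: [0.4352, -0.3568, 0.0849]
tcp_rot: [-179.5, -0.4, 85.5]
wrist_force: [-0.3, 1.6, -0.1]
opening: 0.0289
grasp_force: 53.8
```

```bash
python3 held.py; python3 - <<'E'
from h import *
p=cam('wrist','b1.png'); P=cloud(p)
print('floor',blobs(P,p['color'],(.3,.56,-.5,-.1),(.001,.008),500,5)); print('rim',blobs(P,p['color'],(.33,.56,-.48,-.12),(.025,.034),100,25))
E
```

```text
34.05 [ 0.4352 -0.3568  0.0849] [-179.5285   -0.3549   85.5417] 0.028850355289816283
(array([   0,    2,   76,  134,  128,  160,  141,  170,  168,  146,  185,
        321,  417, 7465,  611,  345,  343,  372,  402,  435]), array([0.0549, 0.0579, 0.0609, 0.0639, 0.0669, 0.0699, 0.0729, 0.0759,
       0.0789, 0.0819, 0.0849, 0.0879, 0.0909, 0.0939, 0.0969, 0.0999,
       0.1029, 0.1059, 0.1089, 0.1119, 0.1149]))
held (43.47, -35.82, 50.2, 55.5, 86.1, 0.0957, 8611)
floor [(32.56, -33.31, 55.6, 225.5, -1.4, 0.0012, 1918), (44.03, -32.62, 153.5, 190.9, -4.4, 0.0039, 67079)]
rim [(36.26, -32.48, 19.7, 189.0, 0.4, 0.0296, 3617), (51.71, -33.69, 22.9, 188.5, -10.3, 0.0296, 3639), (55.53, -28.66, 9.4, 50.4, 0.0, 0.0262, 431)]
```

View pics/b1.png

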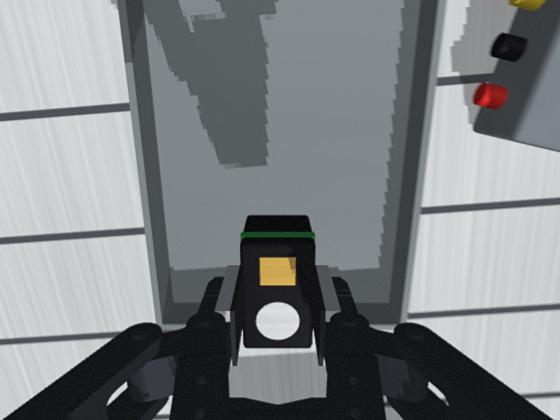

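The view shows green held over the basket's near end, at (278,280), with clear floor beneath. Lowering it.

Request:
{"op": "play_rows", "data": {"targets": [{"grip":220,"linear":[0.2,0,-4],"delta_rot":[0,0,0]},{"grip":220,"linear":[0.2,0,-5.4],"delta_rot":[0,0,0]},{"grip":220,"linear":[0.2,0,-5.4],"delta_rot":[0,0,0]},{"grip":120,"linear":[0.2,0,-5.4],"delta_rot":[0,0,0]},{"grip":120,"linear":[0.2,0,-5.4],"delta_rot":[0,0,0]},{"grip":120,"linear":[0.2,0,-5.4],"delta_rot":[0,0,0]},{"grip":120,"linear":[0.2,0,-5.4],"delta_rot":[0,0,0]},{"grip":120,"linear":[0.2,0,-0.4],"delta_rot":[0,0,0]},{"grip":120,"linear":[0.2,0,4.6],"delta_rot":[0,0,0]},{"grip":120,"linear":[0.2,0,9.6],"delta_rot":[0,0,0]}]}}

```text
time: 35.15
ee_pos: [0.4399, -0.3586, 0.1895]
tcp_rot: [-180.0, -0.0, 85.6]
wrist_force: [0.7, -1.1, 0.5]
opening: 0.0449
grasp_force: 0.0
```

Request:
{"op": "play_rows", "data": {"targets": [{"grip":100,"linear":[19.9,34.2,0.5],"delta_rot":[0,0,0.216]},{"grip":100,"linear":[19.9,34.2,0.5],"delta_rot":[0,0,0.216]},{"grip":100,"linear":[19.9,34.2,0.5],"delta_rot":[0,0,0.216]},{"grip":100,"linear":[19.9,34.2,0.5],"delta_rot":[0,0,0.216]},{"grip":100,"linear":[19.9,34.2,0.5],"delta_rot":[0,0,0.216]},{"grip":100,"linear":[19.9,34.2,0.5],"delta_rot":[0,0,0.216]},{"grip":100,"linear":[19.9,34.2,0.5],"delta_rot":[0,0,0.216]},{"grip":100,"linear":[19.9,34.2,0.5],"delta_rot":[0,0,0.216]},{"grip":100,"linear":[19.9,34.2,0.5],"delta_rot":[0,0,0.216]},{"grip":100,"linear":[19.9,34.2,0.5],"delta_rot":[0,0,0.216]}]}}

```text
time: 36.15
ee_pos: [0.6395, -0.0159, 0.1922]
tcp_rot: [-180.0, 0.0, 98.1]
wrist_force: [-1.0, -0.8, -0.3]
opening: 0.0517
grasp_force: 0.0
```

```bash
cat >> look.py <<'E'
print('basket',*blobs(P,p['color'],(.37,.52,-.42,-.19),(.034,.045),40,5),sep='\n ')
E
python3 look.py
```

```text
36.15 [ 0.6395 -0.0159  0.1922] [-179.9659    0.0057   98.0792] 0.05171855461874579
wrist
 mat
wrist
 bays
 (62.97, 4.39, 30.0, 49.6, 8.0, 0.1109, 4295)
 (63.83, -1.85, 30.2, 49.6, 7.7, 0.111, 3375)
side
 mat
side
 bays
 (63.07, 4.46, 28.9, 53.0, 7.1, 0.1113, 223)
 (63.97, -1.67, 27.9, 54.9, 6.8, 0.1112, 190)
basket
```

Request:
{"op": "play_rows", "data": {"targets": [{"grip":100,"linear":[0,-0.1,-5],"delta_rot":[0,0,0]},{"grip":100,"linear":[0,-0.1,-8.5],"delta_rot":[0,0,0]},{"grip":100,"linear":[0,-0.1,-9.3],"delta_rot":[0,0,0]},{"grip":220,"linear":[0,-0.1,-9.3],"delta_rot":[0,0,0]},{"grip":220,"linear":[0,-0.1,-9.3],"delta_rot":[0,0,0]},{"grip":220,"linear":[0,-0.1,-9.3],"delta_rot":[0,0,0]},{"grip":220,"linear":[0,-0.1,-9.3],"delta_rot":[0,0,0]},{"grip":220,"linear":[0,-0.1,-9.3],"delta_rot":[0,0,0]},{"grip":220,"linear":[0,-0.1,-5],"delta_rot":[0,0,0]},{"grip":220,"linear":[0,-0.1,0],"delta_rot":[0,0,0]}]}}

```text
time: 37.25
ee_pos: [0.6387, -0.018, 0.1935]
tcp_rot: [-179.9, -0.0, 98.0]
wrist_force: [1.3, -0.2, -0.4]
opening: 0.0286
grasp_force: 51.8
```

```bash
python3 - <<'E'
from h import *
for n in ['scene','side']:
    p=cam(n,n+'5.png'); P=cloud(p)
    print('basket',*blobs(P,p['color'],(.375,.51,-.41,-.2),(.030,.05),10,7),sep='\n ')
    print('bays',*blobs(P,p['color'],(.58,.69,-.14,.16),(.105,.118),60,5),sep='\n ')
E
```

```text
basket
 (43.94, -35.96, 33.4, 49.6, -3.9, 0.0388, 322)
bays
 (62.98, 4.39, 30.7, 50.7, 8.0, 0.1101, 242)
basket
 (44.3, -35.72, 29.7, 57.3, -4.9, 0.0398, 115)
bays
 (63.08, 4.54, 28.7, 52.3, 7.2, 0.1109, 227)
```

Request:
{"op": "play_rows", "data": {"targets": [{"grip":220,"linear":[-19.6,-27.6,0],"delta_rot":[0,0,-0.216]},{"grip":220,"linear":[-19.6,-27.6,0],"delta_rot":[0,0,-0.216]},{"grip":220,"linear":[-19.6,-27.6,0],"delta_rot":[0,0,-0.216]},{"grip":220,"linear":[-19.6,-27.6,0],"delta_rot":[0,0,-0.216]},{"grip":220,"linear":[-19.6,-27.6,0],"delta_rot":[0,0,-0.216]},{"grip":220,"linear":[-19.6,-27.6,0],"delta_rot":[0,0,-0.216]},{"grip":220,"linear":[-19.6,-27.6,0],"delta_rot":[0,0,-0.216]},{"grip":220,"linear":[-19.6,-27.6,-5],"delta_rot":[0,0,-0.216]},{"grip":220,"linear":[-19.6,-27.6,-9.5],"delta_rot":[0,0,-0.216]},{"grip":220,"linear":[-19.6,-27.6,-9.5],"delta_rot":[0,0,-0.216]}]}}

```text
time: 38.35
ee_pos: [0.4407, -0.2928, 0.0929]
tcp_rot: [-179.6, -0.2, 85.5]
wrist_force: [-0.6, 0.3, -0.8]
opening: 0.028
grasp_force: 51.8
```

```bash
python3 held.py
```

```text
38.35 [ 0.4407 -0.2928  0.0929] [-179.6415   -0.2046   85.5354] 0.027971859224721306
(array([   0,    6,  105,  134,  130,  146,  146,  154,  162,  148,  217,
        286, 1426, 6660,  308,  346,  353,  361,  416,  424]), array([0.0629, 0.0659, 0.0689, 0.0719, 0.0749, 0.0779, 0.0809, 0.0839,
       0.0869, 0.0899, 0.0929, 0.0959, 0.0989, 0.1019, 0.1049, 0.1079,
       0.1109, 0.1139, 0.1169, 0.1199, 0.1229]))
held (44.02, -29.25, 50.6, 55.5, 85.2, 0.1027, 8503)
```

Request:
{"op": "play_rows", "data": {"targets": [{"grip":220,"linear":[0,0,-4.5],"delta_rot":[0,0,0]},{"grip":220,"linear":[0,0,-6.1],"delta_rot":[0,0,0]},{"grip":220,"linear":[0,0,-6.1],"delta_rot":[0,0,0]},{"grip":120,"linear":[0,0,-6.1],"delta_rot":[0,0,0]},{"grip":120,"linear":[0,0,-6.1],"delta_rot":[0,0,0]},{"grip":120,"linear":[0,0,-6.1],"delta_rot":[0,0,0]},{"grip":120,"linear":[0,0,-6.1],"delta_rot":[0,0,0]},{"grip":120,"linear":[0,0,-1.1],"delta_rot":[0,0,0]},{"grip":120,"linear":[0,0,3.9],"delta_rot":[0,0,0]},{"grip":120,"linear":[0,0,8.9],"delta_rot":[0,0,0]}]}}

```text
time: 39.4
ee_pos: [0.4429, -0.2936, 0.1885]
tcp_rot: [-180.0, 0.0, 85.6]
wrist_force: [0.7, -0.8, 1.0]
opening: 0.0452
grasp_force: 0.0
```

Request:
{"op": "play_rows", "data": {"targets": [{"grip":100,"linear":[18.8,33.9,0.7],"delta_rot":[0,0,0.216]},{"grip":100,"linear":[18.8,33.9,0.7],"delta_rot":[0,0,0.216]},{"grip":100,"linear":[18.8,33.9,0.7],"delta_rot":[0,0,0.216]},{"grip":100,"linear":[18.8,33.9,0.7],"delta_rot":[0,0,0.216]},{"grip":100,"linear":[18.8,33.9,0.7],"delta_rot":[0,0,0.216]},{"grip":100,"linear":[18.8,33.9,0.7],"delta_rot":[0,0,0.216]},{"grip":100,"linear":[18.8,33.9,0.7],"delta_rot":[0,0,0.216]},{"grip":100,"linear":[18.8,33.9,0.7],"delta_rot":[0,0,0.216]},{"grip":100,"linear":[18.8,33.9,0.7],"delta_rot":[0,0,0.216]},{"grip":100,"linear":[18.8,33.9,0.7],"delta_rot":[0,0,0.216]}]}}

```text
time: 40.4
ee_pos: [0.6314, 0.0459, 0.1932]
tcp_rot: [-180.0, 0.0, 98.1]
wrist_force: [0.5, 0.2, -0.4]
opening: 0.0515
grasp_force: 0.0
```

```bash
python3 look.py
```

```text
40.4 [0.6314 0.0459 0.1932] [-179.9641    0.0106   98.0612] 0.05148569579330655
wrist
 mat
wrist
 bays
 (59.77, 15.88, 4.5, 35.7, -85.8, 0.1137, 382)
 (62.98, 4.43, 30.0, 49.7, 8.0, 0.1109, 3348)
side
 mat
side
 bays
 (63.06, 4.6, 28.7, 51.4, 7.4, 0.111, 219)
basket
```

Request:
{"op": "play_rows", "data": {"targets": [{"grip":100,"linear":[-0.1,-0.1,-5],"delta_rot":[0,0,0]},{"grip":100,"linear":[-0.1,-0.1,-8.5],"delta_rot":[0,0,0]},{"grip":100,"linear":[-0.1,-0.1,-9.3],"delta_rot":[0,0,0]},{"grip":220,"linear":[-0.1,-0.1,-9.3],"delta_rot":[0,0,0]},{"grip":220,"linear":[-0.1,-0.1,-9.3],"delta_rot":[0,0,0]},{"grip":220,"linear":[-0.1,-0.1,-9.3],"delta_rot":[0,0,0]},{"grip":220,"linear":[-0.1,-0.1,-9.3],"delta_rot":[0,0,0]},{"grip":220,"linear":[-0.1,-0.1,-9.3],"delta_rot":[0,0,0]},{"grip":220,"linear":[-0.1,-0.1,-5],"delta_rot":[0,0,0]},{"grip":220,"linear":[-0.1,-0.1,0],"delta_rot":[0,0,0]}]}}

```text
time: 41.5
ee_pos: [0.6298, 0.0442, 0.1938]
tcp_rot: [-179.9, -0.0, 98.0]
wrist_force: [2.1, 0.2, 0.0]
opening: 0.0281
grasp_force: 51.0
```

```bash
python3 - <<'E'
from h import *
p=cam('scene'); P=cloud(p)
print('basket',*blobs(P,p['color'],(.375,.51,-.41,-.2),(.030,.05),10,7),sep='\n ')
E
```

```text
basket
 (44.04, -35.96, 32.5, 49.8, -3.9, 0.0387, 321)
 (44.41, -29.37, 32.3, 50.2, -4.5, 0.0388, 295)
```

Request:
{"op": "play_rows", "data": {"targets": [{"grip":220,"linear":[-18.2,-27.6,0],"delta_rot":[0,0,-0.216]},{"grip":220,"linear":[-18.2,-27.6,0],"delta_rot":[0,0,-0.216]},{"grip":220,"linear":[-18.2,-27.6,0],"delta_rot":[0,0,-0.216]},{"grip":220,"linear":[-18.2,-27.6,0],"delta_rot":[0,0,-0.216]},{"grip":220,"linear":[-18.2,-27.6,0],"delta_rot":[0,0,-0.216]},{"grip":220,"linear":[-18.2,-27.6,0],"delta_rot":[0,0,-0.216]},{"grip":220,"linear":[-18.2,-27.6,0],"delta_rot":[0,0,-0.216]},{"grip":220,"linear":[-18.2,-27.6,-5],"delta_rot":[0,0,-0.216]},{"grip":220,"linear":[-18.2,-27.6,-9.5],"delta_rot":[0,0,-0.216]},{"grip":220,"linear":[-18.2,-27.6,-9.5],"delta_rot":[0,0,-0.216]}]}}

```text
time: 42.55
ee_pos: [0.4458, -0.2309, 0.0939]
tcp_rot: [-179.6, -0.2, 85.6]
wrist_force: [1.2, -0.1, -0.8]
opening: 0.0281
grasp_force: 51.0
```

```bash
python3 held.py
```

```text
42.55 [ 0.4458 -0.2309  0.0939] [-179.636    -0.169    85.5507] 0.0280815876867855
(array([   0,   60,  118,  127,  135,  140,  143,  164,  138,  162,  248,
        252, 5419, 2578,  310,  342,  351,  372,  399,  420]), array([0.0639, 0.0669, 0.0699, 0.0729, 0.0759, 0.0789, 0.0819, 0.0849,
       0.0879, 0.0909, 0.0939, 0.0969, 0.0999, 0.1029, 0.1059, 0.1089,
       0.1119, 0.1149, 0.1179, 0.1209, 0.1239]))
held (44.55, -23.02, 50.5, 55.7, 86.2, 0.1027, 8419)
```

Request:
{"op": "play_rows", "data": {"targets": [{"grip":220,"linear":[0,0,-4.5],"delta_rot":[0,0,0]},{"grip":220,"linear":[0,0,-6.1],"delta_rot":[0,0,0]},{"grip":220,"linear":[0,0,-6.1],"delta_rot":[0,0,0]},{"grip":120,"linear":[0,0,-6.1],"delta_rot":[0,0,0]},{"grip":120,"linear":[0,0,-6.1],"delta_rot":[0,0,0]},{"grip":120,"linear":[0,0,-6.1],"delta_rot":[0,0,0]},{"grip":120,"linear":[0,0,-6.1],"delta_rot":[0,0,0]},{"grip":120,"linear":[0,0,-1.1],"delta_rot":[0,0,0]},{"grip":120,"linear":[0,0,3.9],"delta_rot":[0,0,0]},{"grip":120,"linear":[0,0,8.9],"delta_rot":[0,0,0]}]}}

```text
time: 43.6
ee_pos: [0.4479, -0.2317, 0.1895]
tcp_rot: [180.0, -0.0, 85.6]
wrist_force: [0.8, -1.0, 0.1]
opening: 0.0451
grasp_force: 0.0
```

Request:
{"op": "play_rows", "data": {"targets": [{"grip":120,"linear":[-5,5,5],"delta_rot":[0,0,0]},{"grip":120,"linear":[-9,10,8],"delta_rot":[0,0,0]},{"grip":120,"linear":[-9,10,8],"delta_rot":[0,0,0]},{"grip":120,"linear":[-9,10,8],"delta_rot":[0,0,0]},{"grip":120,"linear":[-9,10,8],"delta_rot":[0,0,0]}]}}

```text
time: 44.1
ee_pos: [0.3584, -0.1315, 0.269]
tcp_rot: [179.8, 0.1, 85.7]
wrist_force: [0.5, 0.0, -0.1]
opening: 0.0456
grasp_force: 0.0
```

```bash
python3 rock.py|tail -1; python3 tilt.py; python3 - <<'E'
from h import *
p=cam('scene','end.png'); P=cloud(p)
print('basket',*blobs(P,p['color'],(.375,.51,-.41,-.2),(.030,.05),10,7),sep='\n ')
a=p['color'][120:380,100:440]; cv2.imwrite('pics/end.png',cv2.cvtColor(cv2.resize(a,(784,600)),cv2.COLOR_RGB2BGR))
E
```

```text
side slope(+off,-on) [0.2778 0.0652] 114 (626.2708740234375, -283.0083312988281)
44.2 [ 0.3588 -0.1322  0.267 ] [179.994    0.0096  85.5969] 0.045160290022631444 [-0.4928  0.3684 -0.4706]
scene handle tilt 0.028411655010018144 133
scene rim slope -0.03639303746114927
side handle tilt 0.04300324502917737 105
side rim slope 0.05438340583333353
basket
 (43.99, -35.96, 32.5, 49.7, -3.8, 0.0388, 319)
 (44.46, -29.38, 32.4, 50.1, -1.7, 0.0389, 299)
 (44.92, -23.13, 33.4, 49.8, -5.0, 0.039, 274)
```

View pics/end.png

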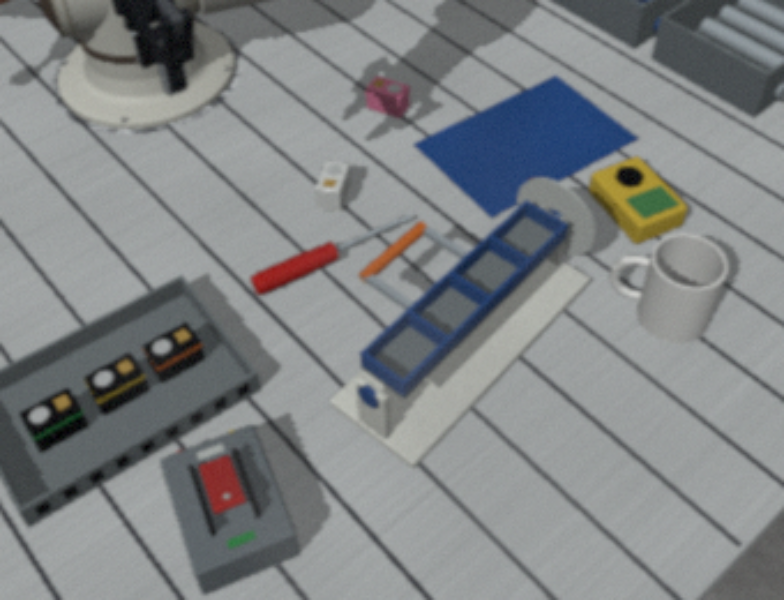

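The final view shows all three modules side by side in the basket at (55,418), (117,382) and (175,350), the tray level and the rocker off. The meter, mug and driver are where they started. Handing in.

```bash
python3 -c "
from workcell import bot
print(bot.job_done())"
```

```text
the job is handed in; nothing more can be done
None
```

I handed the job in at about 44 s on the robot clock (limit 210 s). The three modules present (orange, yellow and green) went through the bays and the powered tilt, held about 3 s near the 40° mark, and now lie in the basket with the tray level and the supply off; no verdict came back.

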